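# Change a board cradle over to the wide board

### The arm

A 6-joint arm with a two-finger parallel gripper is mounted at the origin on the work surface. World frame = base frame: x ahead of the robot, y to its left, z up, the work surface at z = 0. Lengths are in m, angles in rad, forces in N, time in s.
With the tool pointing down it reaches from about 0.375 to 0.9 m from the base axis. Payload 3.1 kg.
Tool frame: the origin (TCP) lies on the centre line of the jaws, within the pads' length; the fingertips stand robot.tip_reach ahead of it and the grasp point (between the pads) is the TCP (robot.tip_reach is the distance from the TCP to the fingertips, in m); z points along the fingers, y is the direction in which the jaws open and shut (so a half turn about z gives the same grasp; the last joint's range is limited). The gripper opens to 87 mm and grips with 3 to 60 N. Pads are 19 mm wide; open, the fingers measure 117 mm over their backs; the gripper's body (75 mm by 190 mm) begins 51 mm behind the grasp point.
Start: joints at [-1.312, 0.527, 1.433, -0, 1.181, -0.178], TCP at [0.264, -0.566, 0.242] pointing down, gripper open.
Joint ranges: [-3.08, 3.08], [-0.75, 2.2], [0.22, 2.44], [-1.43, 4.57], [0, 2.65], [-2.85, 2.85]. Speed limits (rad/s): [2.79, 2.79, 3.14, 3.14, 3.14, 3.14].

### API

Orientations are given as a unit quaternion [x, y, z, w].
In Python, from rig import telemetry, viewer, robot gives the robot as it stands. The module is installed in compiled form; this text tells all that it offers.
- The arm moves only by the tool step_arm, never from a script. Its argument "targets" is a list of rows, each an object of numbers: "dx", "dy", "dz": the shift along the tool's x, y, z in m; "rx", "ry", "rz": the turn, a rotation vector about the tool's x, y, z in degrees. In form: [{"dx": .., "dy": .., "dz": .., "rx": .., "ry": .., "rz": ..}, ...]. A call has exactly 5 rows; each row is the pose to reach, as a shift and turn from the pose measured when the call began, along the tool's axes at that moment; what a row does not reach only later rows make up. A row lasts 1/8 s, in which the tool goes at most 62.5 mm and 10.7 degrees, less where a joint would pass 70% of its speed; a pose out of reach is approached as far as the arm can. A call with a gripper value outside its range is refused whole. "gripper" is the opening, from 0 (shut) to 1 (fully open), set as the call begins (left out, the last holds). The fingers move at their own pace and stop on an object; "force" is the grip in N (left out, the last holds). Time passes only in rows, so rows that repeat a pose let the fingers close, or fill a call up. It gives the time, the measured TCP pose, the force and the opening at its end, in the units of the state.
- telemetry.get_obs(): the state, without advancing time (a new reading comes with each control period).
- viewer.camera(name): name is "scene" or "top"; returns a dict with "img" (420x560x3 uint8, blue, green, red), "depth" (420x560 float32, m along the optical axis (not along the pixel's ray), 0 where there is no reading), "K" (3x3 intrinsics, pixels), "R" (3x3) and "t" (3): a world point X has camera coordinates R X + t. Camera axes: x right, y down, z forward; pixel columns grow to the right and rows downward; lengths in m; the calibration is good to about 2 mm. A picture is of the moment at which its call begins.
- robot.hand_in(): hands the job in, once; it reports no verdict.
The state is a dict: "time": time; "q": joint angles; "joint_velocities": joint speeds; "joint_torque": joint torques, N m; "position": TCP position; "tool_rot": TCP orientation; "ft_force": force on the tool from outside, world axes, zero at the start; "moment": the same for the moment, N m; "grip_width": finger opening in m.
Only numpy, scipy, OpenCV 4.12 (cv2) and the standard library are available. Lean on these libraries where they do the work, as an engineer would, in place of code of your own. Each camera call takes 0.05 s, during which the arm holds its last target.

### The job

Change the cradle over from the narrow board to the wide board. First put every loose speaker unit lying in the cradle into the grey steel tray; then push the orange button down, slide the blue fence out to the last hole (yellow band) and let the button pop up there, move the narrow board out onto the cork mat, and lay the wide board flat in the cradle, centred along the fixed wall, between that wall and the fence. Finally push the button down again and slide the fence back in to the middle hole (green band) so that the button pops up there and the fence's lip reaches over the board, leaving the flask, the screwdriver and the carton where they stand.

Things in the scene. Friction and masses are not known exactly. Their poses are not given: they have to be found in the camera images.
- bed (a point): Middle of the wide board's place, on the upper face of the cradle's grey bed plate, 6 mm above the bench. The cradle is one fixed piece, placed differently each time; this point carries its axes: x along the fixed wall and the fence (away from the robot at yaw 0), y the way the fence slides out, z up. The plate reaches from here x -105 to 150, y -102 to 188 mm.
- fence_mid (a point): Blue fence on the inner tube, which slides in cradle y: middle of its face towards the fixed wall, 22 mm above the bench. From here it reaches x -95 to 105, y 0 to 14 mm, is 31 mm high, and a 170 mm long lip at its top stands out 12 mm towards the fixed wall, underside 26 mm above the bench. Gap to the wall: 92 mm at the first hole, 134 at the middle, 176 at the last.
- fence (a joint): How far the fence is slid out, m along the cradle's y: 0 at the first hole (start), 0.042 at the middle hole (green band), 0.084 at the last hole (yellow band), end stop 0.0865. 2 N friction; it stays where it is left, but is locked while the button is up in a hole (2 mm play each way).
- button (a joint): How far the orange spring button is pressed straight down, m: 0 popped up through a hole, 0.011 fully down (3 N at the top, 8 N fully down). It travels with the fence. Pressed 8.5 mm or more, its shoulder clears the tube and the fence can slide; let go between holes it stays caught under the tube at about 0.008; it springs up under a hole.
- button_cap (a point): Orange cap of the button, above the tube: a block 24 mm (cradle x) by 30 mm (cradle y) by 36 mm high. This point is its centre, 70 mm above the bench when popped up; beneath it are a thin stem and the tube's top (36 mm above the bench). It can be pinched between the fingers from above, pushed down and drawn along.
- fixed_wall (a point): Middle of the inner face of the blue fixed wall of the cradle, 16 mm above the bench, with the cradle's axes: the wall reaches from here x -95 to 105 mm and y -12 to 0, and is 26 mm high above the bench.
- hole_green (a point): Centre of the middle hole (green band) at the top of the aluminium outer tube, 36 mm above the bench, with the cradle's axes. The tube lies along y, 30 mm wide, and reaches from here y -62 to 61 mm. Three holes in the slot on its top, 42 mm apart in y: the first (no band), this one, and the last (yellow band).
- tray: Fixed open tray of grey steel, 280 (x) by 170 (y) mm, 34 mm high, walls and floor 4 mm. Origin at the centre of its underside on the bench.
- wide_grip (a point): Wide board, 170 (x) by 130 (y) by 8 mm plywood with small black parts up to 9 mm high along its two short edges and a black carrying block 60 (x) by 28 (y) by 34 mm standing on its middle. This point is the centre of the block, 25 mm above the board's underside; x along the board's length, z up. About 0.3 kg. Either way round will do. It starts flat on the cork mat.
- narrow_grip (a point): Narrow board, like the wide one but 170 (x) by 88 (y) by 8 mm, with the same carrying block. This point is the centre of the block, 25 mm above the board's underside. About 0.22 kg. It starts flat in the cradle between fixed wall and fence, one edge under the fence's lip, which holds it down until the fence is slid out.
- mat: Fixed cork mat, 300 (x) by 170 (y) by 4 mm. Origin at the centre of its underside on the bench. The wide board starts on its +x half, lying across it; the -x half is free.
- unit0_mid (a point): Loose black speaker unit (three to five of them are there; absent ones read None), a disc 60 mm across and 36 mm high, 0.12 kg. This point is its centre, z its axis. At first it stands on the cradle's bed beyond the fence, in the way.
- unit1_mid (a point): Loose black speaker unit (three to five of them are there; absent ones read None), a disc 60 mm across and 36 mm high, 0.12 kg. This point is its centre, z its axis. At first it stands on the cradle's bed beyond the fence, in the way.
- unit2_mid (a point): Loose black speaker unit (three to five of them are there; absent ones read None), a disc 60 mm across and 36 mm high, 0.12 kg. This point is its centre, z its axis. At first it stands on the cradle's bed beyond the fence, in the way.
- unit3_mid (a point): Loose black speaker unit (three to five of them are there; absent ones read None), a disc 60 mm across and 36 mm high, 0.12 kg. This point is its centre, z its axis. At first it stands on the cradle's bed beyond the fence, in the way.
- unit4_mid (a point): Loose black speaker unit (three to five of them are there; absent ones read None), a disc 60 mm across and 36 mm high, 0.12 kg. This point is its centre, z its axis. At first it stands on the cradle's bed beyond the fence, in the way.
- flask: Bystander: green flask, 64 mm across, 190 mm high; origin at the centre of its underside.
- driver: Bystander: red screwdriver lying on the bench.
- carton: Bystander: small carton 90 by 70 by 50 mm; origin at the centre of its underside.
Things that resemble listed ones, but are neither listed nor needed, are in the scene too. What is shaped like the part that bears narrow_grip but white is not meant.

How it is judged:
By the outcome, as a careful person would: the job done as asked, in the order asked, and still so for the second after the job is handed in, with the robot touching nothing.
Of unit0, unit1, unit2, unit3, unit4 only 3 to 5 are there at a start; the rules pass over those that are not, and their reading is None.
At some moment in a run one of unit0, unit1, unit2, unit3, unit4 may be knocked a few centimetres aside while the robot is not near it.
Once in a run the grip may slacken for a moment while it holds something.
It also fails if it takes over 210 s, if anything falls off the work surface, if the arm or the gripper's body presses on something with over 40 N, if the wrist force passes 120 N, or if a joint passes its speed limit or range.

## Working session

There is one attempt and no reset: what is moved stays moved. The work goes in short steps, Python scripts to look and compute and a tool call to move; the robot and the scene stay as the last step left them, time stands still between calls to the robot, and variables do not carry over. Pictures are saved under pics/ and viewed, and the job is handed in when it is done.

Besides the shell and the picture viewer there is one more tool, called after ">>>" as name(argument=value, ...) on one line, values as JSON. step_arm: Moves the arm, as the interface text tells. Its arguments: {"type":"object","properties":{"targets":{"type":"array"},"gripper":{"type":"number"},"force":{"type":"number"}},"required":["targets"]}

```bash
ls; mkdir -p pics; python3 - <<'E'
from rig import telemetry, viewer, robot
import cv2
print(telemetry.get_obs()); print(robot.tip_reach)
for n in ("scene","top"):
    c=viewer.camera(n); cv2.imwrite(f"pics/{n}0.png",c["img"]); print(n,c["K"],c["R"],c["t"])
E
```

```text
pics
{'time': 0.0, 'q': array([-1.31251743e+00,  5.28444326e-01,  1.43386763e+00, -4.98746254e-07,
        1.18139813e+00, -1.78472214e-01]), 'joint_velocities': array([ 1.40298067e-03, -1.52244161e-05,  2.11640231e-03, -8.64309136e-04,
        1.36401630e-03,  6.94059592e-04]), 'joint_torque': array([ 1.22351361e-03, -4.40038705e+01, -1.76591384e+01,  6.34181849e-02,
        5.81452344e-02, -1.50739511e-04]), 'position': array([ 0.26424085, -0.56564923,  0.24059604]), 'tool_rot': array([ 9.76250096e-01,  2.16644015e-01, -4.24654100e-05, -1.05786138e-03]), 'ft_force': array([0.25552669, 0.95876327, 0.36668708]), 'moment': array([ 0.00098861, -0.03601687,  0.02011165]), 'grip_width': 0.08717184370985927}
0.019
scene [[416.26577127   0.         283.01632331]
 [  0.         416.26577127 214.30573405]
 [  0.           0.           1.        ]] [[ 0.72833859  0.68492708 -0.01994482]
 [ 0.36810612 -0.41565597 -0.83170187]
 [-0.57794532  0.59841875 -0.55486413]] [-0.27479238 -0.13652262  1.47417697]
top [[509.14988328   0.         278.12252018]
 [  0.         509.14988328 222.23237672]
 [  0.           0.           1.        ]] [[ 0.01183652 -0.99991828 -0.00482984]
 [-0.97997946 -0.01064017 -0.19881411]
 [ 0.19874647  0.00708641 -0.98002532]] [-0.10340061  0.49038964  1.60537908]
```

View pics/scene0.png

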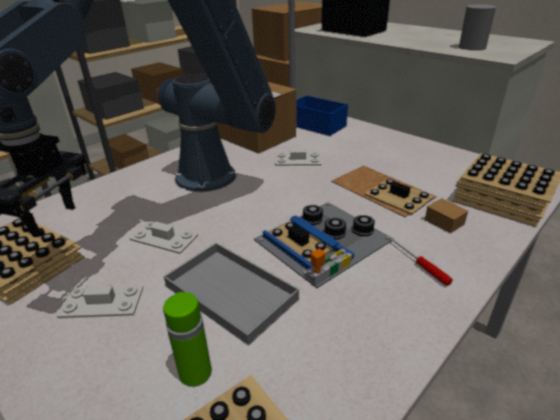

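View pics/top0.png

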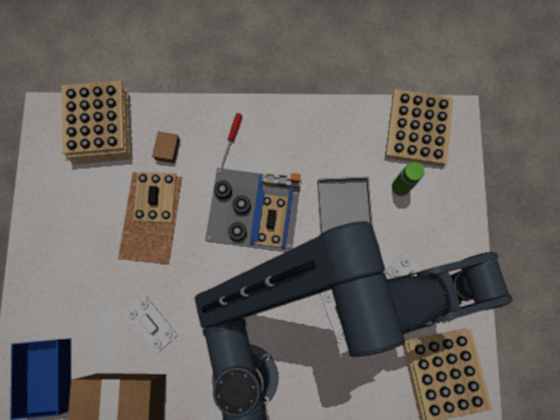

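The scene shows the cradle near (325,240) with three black discs beyond the blue fence, the tray at (232,288), the mat at (385,190), the flask at (188,340) and the screwdriver at (425,265). In the top view the cradle is at (253,210), the discs at (223,189), (241,204) and (237,231), the mat at (151,217) and the tray at (344,210). Next I'll zoom in.

```bash
cat > h.py <<'E'
from rig import telemetry, viewer, robot
import cv2, numpy as np
from scipy.spatial.transform import Rotation as Rn
def cast(c,px,z):
    px=np.atleast_2d(np.asarray(px,float)); d=np.linalg.inv(c["K"])@np.c_[px,np.ones(len(px))].T
    d=(c["R"].T@d).T; o=-c["R"].T@c["t"]
    return o+d*((z-o[2])/d[:,2])[:,None]
def proj(c,X):
    X=np.atleast_2d(X); p=c["K"]@(c["R"]@X.T+c["t"][:,None]); return (p[:2]/p[2]).T
def cloud(c):
    v,u=np.mgrid[0:420,0:560]; d=c["depth"]; K=c["K"]
    P=np.stack([(u-K[0,2])/K[0,0]*d,(v-K[1,2])/K[1,1]*d,d],-1)-c["t"]
    return P@c["R"]
def crop(c,name,x0,y0,x1,y1,s):
    cv2.imwrite("pics/"+name,cv2.resize(c["img"][y0:y1,x0:x1],None,fx=s,fy=s,interpolation=cv2.INTER_CUBIC))
E
python3 - <<'E'
from h import *
c=viewer.camera("top"); crop(c,"t1.png",110,150,310,280,4)
s=viewer.camera("scene"); crop(s,"s1.png",240,150,480,300,3.3)
np.savez("c0.npz",**{f"t_{k}":c[k] for k in c},**{f"s_{k}":s[k] for k in s})
E
```

```text
(no output)
```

View pics/t1.png

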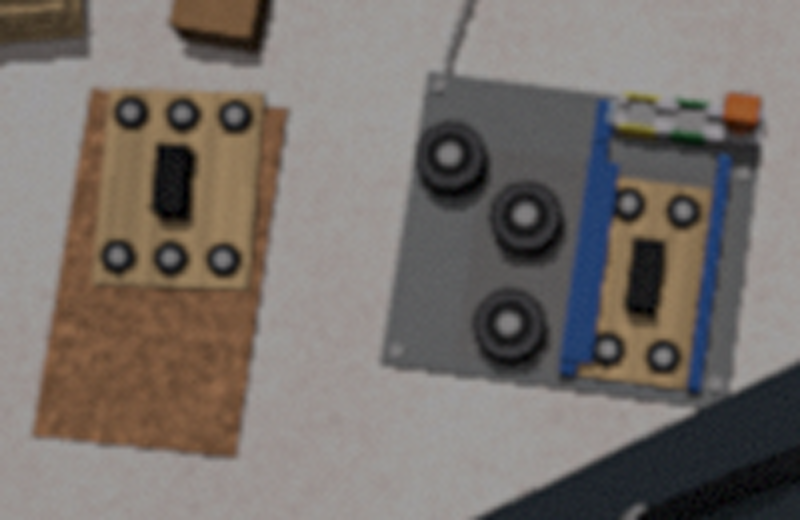

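View pics/s1.png

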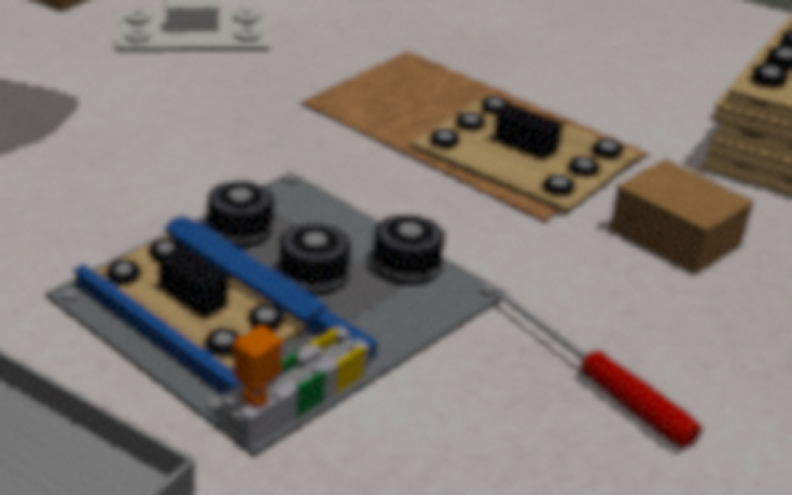

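```bash
cat > m.py <<'E'
from h import *
d=np.load("c0.npz"); T={k[2:]:d[k] for k in d if k[0]=='t'}; S={k[2:]:d[k] for k in d if k[0]=='s'}
def tc(p): return np.array(p)/4+[110,150]-0.375
def sc(p): return np.array(p)/3.3+[240,150]-0.35
print("plate top cam TL,BL", cast(T,[tc((430,73)),tc((383,365))],.006).round(4).tolist())
print("plate scene left,far,right,bottom", cast(S,[sc((48,295)),sc((292,175)),sc((500,292)),sc((252,453))],.006).round(4).tolist())
def blob(C,m,z,minA=15):
    n,l,st,ce=cv2.connectedComponentsWithStats(m.astype(np.uint8))
    for i in range(1,n):
        if st[i,4]>=minA:
            ys,xs=np.where(l==i); r=cv2.minAreaRect(np.c_[xs,ys].astype(np.float32))
            print(st[i,4],ce[i].round(1),cast(C,ce[i],z).round(4)[0],"rect",cast(C,cv2.boxPoints(r),z)[:,:2].round(4).tolist())
for nm,C in(("top",T),("scene",S)):
    h=cv2.cvtColor(C["img"],cv2.COLOR_BGR2HSV); P=cloud(C)
    print(nm,"blue"); blob(C,cv2.inRange(h,(105,130,40),(125,255,255)),.026,40)
    print("orange");blob(C,cv2.inRange(h,(5,180,120),(14,255,255)),.088,10)
    print("green");blob(C,cv2.inRange(h,(50,120,40),(80,255,255)),.036,5)
    print("yellow");blob(C,cv2.inRange(h,(22,150,80),(33,255,255)),.036,5)
    print("cork");blob(C,cv2.inRange(h,(5,90,60),(14,179,255)),.004,300)
E
python3 m.py
```

```text
plate top cam TL,BL [[0.6872, 0.1128, 0.006], [0.4346, 0.1427, 0.006]]
plate scene left,far,right,bottom [[0.4053, -0.1458, 0.006], [0.4413, 0.1376, 0.006], [0.6831, 0.1075, 0.006], [0.652, -0.1776, 0.006]]
top blue
398 [257.1 212.3] [ 0.529  -0.0277  0.026 ] rect [[0.4266, -0.005], [0.6579, -0.0314], [0.6544, -0.0572], [0.4233, -0.0301]]
154 [287.2 217.3] [ 0.5132 -0.1274  0.026 ] rect [[0.4143, -0.1112], [0.6109, -0.1345], [0.6098, -0.1437], [0.4132, -0.1201]]
2494 [ 41.1 378.4] [-0.0072  0.6335  0.026 ] rect [[0.1079, 0.7407], [0.1097, 0.5921], [-0.1258, 0.569], [-0.1276, 0.7132]]
orange
30 [294.7 176.6] [ 0.6346 -0.1499  0.088 ] rect [[0.6432, -0.1411], [0.6434, -0.1605], [0.6266, -0.1605], [0.6264, -0.1412]]
green
yellow
cork
340 [164.9 145.4] [0.7666 0.2961 0.004 ] rect [[0.7306, 0.3376], [0.8197, 0.3241], [0.8044, 0.2549], [0.7156, 0.269]]
2437 [146.9 233.2] [0.4588 0.3387 0.004 ] rect [[0.3749, 0.4277], [0.6776, 0.405], [0.6531, 0.2349], [0.3522, 0.2633]]
750 [ 83.7 399. ] [-0.0696  0.5034  0.004 ] rect [[-0.1292, 0.5492], [-0.0035, 0.5508], [-0.0093, 0.4553], [-0.1347, 0.455
[... 573 characters left out ...]
644, -0.1653], [0.6474, -0.1476], [0.6512, -0.1501], [0.6477, -0.1677]]
green
10 [327.2 259.3] [ 0.6301 -0.109   0.036 ] rect [[0.6277, -0.1147], [0.6264, -0.103], [0.6327, -0.1051], [0.634, -0.1167]]
61 [333.8 268.6] [ 0.6631 -0.1255  0.036 ] rect [[0.6438, -0.1154], [0.6564, -0.1041], [0.6805, -0.1359], [0.6682, -0.1468]]
yellow
22 [338.4 252.1] [ 0.6336 -0.0683  0.036 ] rect [[0.6294, -0.0766], [0.6272, -0.0571], [0.638, -0.061], [0.6401, -0.0804]]
67 [345.6 261.3] [ 0.6682 -0.085   0.036 ] rect [[0.6495, -0.0745], [0.6624, -0.0629], [0.6867, -0.0967], [0.6743, -0.1079]]
cork
476 [363.  182.2] [0.447 0.32  0.004] rect [[0.3655, 0.2577], [0.279, 0.4481], [0.5708, 0.3953], [0.6205, 0.2317]]
```

```bash
cat > m2.py <<'E'
exec(open("m.py").read().split("def blob")[0])
A=np.array([[150,188],[-105,188],[-105,-102],[-105,188],[150,188],[150,-102]])/1e3
B=np.vstack([cast(T,[tc((430,73)),tc((383,365))],.006),cast(S,[sc((48,295)),sc((292,175)),sc((500,292)),sc((252,453))],.006)])[:,:2]
a=A-A.mean(0);b=B-B.mean(0); th=np.arctan2((a[:,0]*b[:,1]-a[:,1]*b[:,0]).sum(),(a*b).sum())
R=np.array([[np.cos(th),-np.sin(th)],[np.sin(th),np.cos(th)]]); o=B.mean(0)-R@A.mean(0)
print("yaw",np.degrees(th),"bed",o,"res",(A@R.T+o-B).round(4).tolist())
for nm,C in(("top",T),("scene",S)):
    P=cloud(C); 
    for lo,hi,box in((.034,.052,(.38,.72,-.2,.16)),(.03,.06,(.38,.72,.2,.45)),(.008,.018,(.3,.75,.2,.46)),(.02,.045,(.35,.75,-.5,-.18)),(.07,.1,(.5,.7,-.25,0))):
        m=(P[...,2]>lo)&(P[...,2]<hi)&(P[...,0]>box[0])&(P[...,0]<box[1])&(P[...,1]>box[2])&(P[...,1]<box[3])&(C["depth"]>0)
        n,l,st,ce=cv2.connectedComponentsWithStats(m.astype(np.uint8))
        for i in range(1,n):
            if st[i,4]>12:
                Q=P[l==i]; r=cv2.minAreaRect(Q[:,:2].astype(np.float32)); md=(Q.max(0)+Q.min(0))/2
                print(nm,lo,st[i,4],ce[i].round(0),"z",np.median(Q[:,2]).round(4),"rect c",np.round(r[0],4),"sz",np.round(r[1],3),"ang",round(r[2],1),"cradle",((np.array(r[0])-o)@R*1e3).round(1))
E
python3 m2.py
```

```text
plate top cam TL,BL [[0.6872, 0.1128, 0.006], [0.4346, 0.1427, 0.006]]
plate scene left,far,right,bottom [[0.4053, -0.1458, 0.006], [0.4413, 0.1376, 0.006], [0.6831, 0.1075, 0.006], [0.652, -0.1776, 0.006]]
yaw -6.781824634585267 bed [ 0.51745985 -0.05851153] res [[0.0014, -0.0023], [0.0008, -0.0022], [-0.0042, -0.0016], [-0.0059, 0.003], [0.0055, 0.003], [0.0024, 0.0001]]
top 0.034 22 [276. 176.] z 0.0373 rect c [ 0.6522 -0.0866] sz [0.027 0.01 ] ang 75.5 cradle [137.1 -11.9]
top 0.034 248 [223. 189.] z 0.0436 rect c [0.6028 0.0874] sz [0.058 0.057] ang 0.9 cradle [ 67.6 155. ]
top 0.034 56 [281. 183.] z 0.0385 rect c [ 0.6289 -0.1093] sz [0.094 0.011] ang 83.6 cradle [116.7 -37.3]
top 0.034 16 [260. 193.] z 0.0352 rect c [ 0.5922 -0.0365] sz [0.019 0.013] ang 1.3 cradle [71.6 30.7]
top 0.034 250 [241. 204.] z 0.0447 rect c [0.5522 0.0234] sz [0.059 0.056] ang 0.9 cradle [24.8 85.4]
top 0.034 27 [257. 209.] z 0.0359 rect c [ 0.5422 -0.0306] sz [0.022 0.029] ang 83.1 cradle [21.3 30.6]
top 0.034 132 [271. 218.] z 0.0482 rect c [ 0.5049 -0.075 ] sz [0.028 0.062] ang 83.1 cradle [-10.5
[... 3239 characters left out ...]
2865] sz [0.017 0.072] ang 0.2 cradle [151.9 365.5]
scene 0.008 785 [400. 198.] z 0.0117 rect c [0.585  0.3159] sz [0.136 0.173] ang 87.7 cradle [ 22.9 379.8]
scene 0.008 41 [432. 219.] z 0.013 rect c [0.7266 0.2536] sz [0.009 0.043] ang 75.6 cradle [170.8 334.7]
scene 0.02 1376 [235. 289.] z 0.0289 rect c [ 0.5104 -0.3222] sz [0.284 0.172] ang 3.1 cradle [  24.2 -262.6]
scene 0.02 34 [209. 364.] z 0.0333 rect c [ 0.6479 -0.4898] sz [0.003 0.025] ang 43.2 cradle [ 180.5 -412.9]
scene 0.02 171 [247. 383.] z 0.0382 rect c [ 0.7378 -0.4805] sz [0.04  0.024] ang 83.2 cradle [ 268.6 -393. ]
scene 0.07 152 [318. 256.] z 0.0848 rect c [ 0.637  -0.1545] sz [0.031 0.024] ang 85.1 cradle [130.  -81.2]
```

```bash
cat > g.py <<'E'
import sys
from h import *
def go(x,y,z,yaw):
    o=telemetry.get_obs(); q=Rn.from_quat(o["tool_rot"]); p=np.array(o["position"])
    t=Rn.from_euler('z',yaw,degrees=True)*Rn.from_quat([1,0,0,0])
    d=q.inv().apply(np.array([x,y,z])-p); r=(q.inv()*t).as_rotvec(degrees=True)
    print("t",round(o["time"],2),"p",p.round(4),"w",round(o["grip_width"],4),"F",np.round(o["ft_force"],1),"q6",round(o["q"][5],2))
    print("d mm",(d*1e3).round(0),"r",r.round(1))
if __name__=="__main__": go(*map(float,sys.argv[1:]))
E
python3 g.py .6045 .0862 .14 83
```

```text
t 0.2 p [ 0.2643 -0.5659  0.2409] w 0.087 F [-0.9 -0.2 -0.2] q6 -0.18
d mm [ 584. -447.  102.] r [ -0.1  -0.1 -58. ]
```

>>> step_arm(targets=[{"dx": 0.05, "dy": -0.038, "dz": 0, "rx": 0, "ry": 0, "rz": -6}, {"dx": 0.1, "dy": -0.076, "dz": 0, "rx": 0, "ry": 0, "rz": -14}, {"dx": 0.15, "dy": -0.114, "dz": 0, "rx": 0, "ry": 0, "rz": -22}, {"dx": 0.2, "dy": -0.152, "dz": 0, "rx": 0, "ry": 0, "rz": -30}, {"dx": 0.25, "dy": -0.19, "dz": 0, "rx": 0, "ry": 0, "rz": -38}], gripper=0.9, force=25)

```text
time: 0.82
position: [0.4103, -0.2878, 0.2413]
tool_rot: [0.851, 0.524, 0.0, -0.0]
ft_force: [0.5, -0.1, 0.1]
grip_width: 0.0783
```

```bash
python3 g.py .6045 .0862 .14 83
```

```text
t 0.82 p [ 0.4103 -0.2878  0.2413] w 0.0783 F [ 0.5 -0.1  0.1] q6 -0.37
d mm [421.   5. 102.] r [ -0.   -0.1 -19.7]
```

>>> step_arm(targets=[{"dx": 0.06, "dy": 0, "dz": 0, "rz": -6}, {"dx": 0.12, "dy": 0, "dz": 0, "rz": -12}, {"dx": 0.18, "dy": 0, "dz": 0, "rz": -19.7}, {"dx": 0.24, "dy": 0.002, "dz": 0, "rz": -19.7}, {"dx": 0.3, "dy": 0.003, "dz": 0.02, "rz": -19.7}])

```text
invalid input
```

```bash
python3 g.py .6045 .0862 .14 83
```

```text
t 0.82 p [ 0.4103 -0.2878  0.2413] w 0.0783 F [ 0.5 -0.1  0.1] q6 -0.37
d mm [421.   5. 102.] r [ -0.   -0.1 -19.7]
```

All six keys are needed in each row.

>>> step_arm(targets=[{"dx": 0.06, "dy": 0, "dz": 0, "rx": 0, "ry": 0, "rz": -6}, {"dx": 0.12, "dy": 0, "dz": 0, "rx": 0, "ry": 0, "rz": -12}, {"dx": 0.18, "dy": 0, "dz": 0, "rx": 0, "ry": 0, "rz": -19.7}, {"dx": 0.24, "dy": 0.002, "dz": 0, "rx": 0, "ry": 0, "rz": -19.7}, {"dx": 0.3, "dy": 0.003, "dz": 0.02, "rx": 0, "ry": 0, "rz": -19.7}])

```text
time: 1.45
position: [0.5498, -0.0204, 0.2231]
tool_rot: [0.749, 0.662, 0.002, 0.002]
ft_force: [1.3, -1.2, -1.3]
grip_width: 0.0783
```

```bash
python3 g.py .6045 .0862 .14 83
```

```text
t 1.45 p [ 0.5498 -0.0204  0.2231] w 0.0783 F [ 1.3 -1.2 -1.3] q6 -0.12
d mm [112.  41.  83.] r [ 0.3 -0.  -0. ]
```

>>> step_arm(targets=[{"dx": 0.05, "dy": 0.02, "dz": 0.03, "rx": 0.3, "ry": 0, "rz": 0}, {"dx": 0.1, "dy": 0.036, "dz": 0.06, "rx": 0.3, "ry": 0, "rz": 0}, {"dx": 0.112, "dy": 0.041, "dz": 0.083, "rx": 0.3, "ry": 0, "rz": 0}, {"dx": 0.112, "dy": 0.041, "dz": 0.083, "rx": 0.3, "ry": 0, "rz": 0}, {"dx": 0.112, "dy": 0.041, "dz": 0.083, "rx": 0.3, "ry": 0, "rz": 0}])

```text
time: 2.08
position: [0.6047, 0.0851, 0.1409]
tool_rot: [0.749, 0.662, 0.0, -0.0]
ft_force: [1.1, 0.1, 0.9]
grip_width: 0.0786
```

```bash
python3 - <<'E'
from h import *
s=viewer.camera("scene"); crop(s,"s2.png",240,150,480,300,3.3)
t=viewer.camera("top"); crop(t,"t2.png",110,110,310,260,4)
E
python3 g.py .6045 .0862 .029 83
```

```text
t 2.17 p [0.6051 0.0847 0.1417] w 0.0786 F [ 0.6  0.6 -0.6] q6 0.08
d mm [  1.  -1. 113.] r [ 0.1 -0.  -0.1]
```

View pics/s2.png

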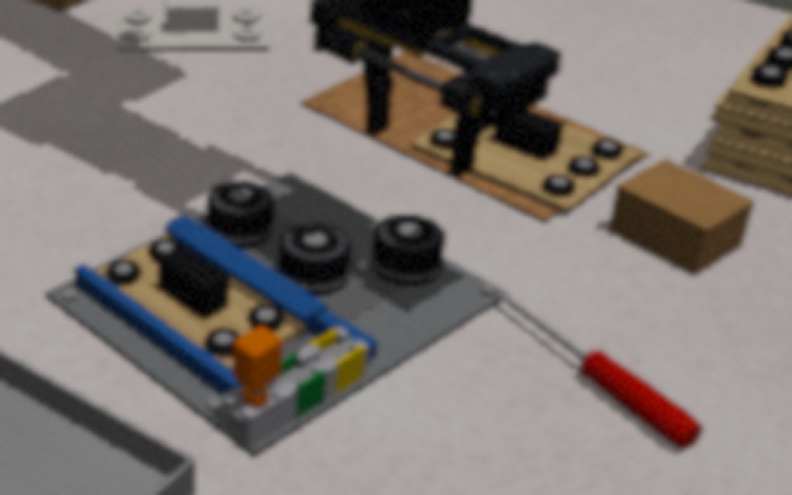

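The units have not moved: (240,208), (315,252) and (407,243) in the crop. The gripper hangs above the far one, so I descend.

>>> step_arm(targets=[{"dx": 0.001, "dy": -0.001, "dz": 0.04, "rx": 0, "ry": 0, "rz": 0}, {"dx": 0.001, "dy": -0.001, "dz": 0.08, "rx": 0, "ry": 0, "rz": 0}, {"dx": 0.001, "dy": -0.001, "dz": 0.1, "rx": 0, "ry": 0, "rz": 0}, {"dx": 0.001, "dy": -0.001, "dz": 0.112, "rx": 0, "ry": 0, "rz": 0}, {"dx": 0.001, "dy": -0.001, "dz": 0.112, "rx": 0, "ry": 0, "rz": 0}])

```text
time: 2.8
position: [0.6046, 0.0855, 0.0297]
tool_rot: [0.75, 0.662, 0.001, 0.0]
ft_force: [0.9, -0.4, 0.3]
grip_width: 0.078
```

>>> step_arm(targets=[{"dx": 0, "dy": 0, "dz": 0, "rx": 0, "ry": 0, "rz": 0}, {"dx": 0, "dy": 0, "dz": 0, "rx": 0, "ry": 0, "rz": 0}, {"dx": 0, "dy": 0, "dz": 0, "rx": 0, "ry": 0, "rz": 0}, {"dx": 0, "dy": 0, "dz": 0, "rx": 0, "ry": 0, "rz": 0}, {"dx": 0, "dy": 0, "dz": 0, "rx": 0, "ry": 0, "rz": 0}], gripper=0.3, force=30)

```text
time: 3.42
position: [0.605, 0.0856, 0.0306]
tool_rot: [0.75, 0.662, 0.001, 0.001]
ft_force: [-1.5, -1.1, 4.9]
grip_width: 0.0595
```

>>> step_arm(targets=[{"dx": 0, "dy": 0, "dz": -0.03, "rx": 0, "ry": 0, "rz": 0}, {"dx": 0, "dy": 0, "dz": -0.07, "rx": 0, "ry": 0, "rz": 0}, {"dx": 0, "dy": 0, "dz": -0.12, "rx": 0, "ry": 0, "rz": 0}, {"dx": 0, "dy": 0, "dz": -0.145, "rx": 0, "ry": 0, "rz": 0}, {"dx": 0, "dy": 0, "dz": -0.145, "rx": 0, "ry": 0, "rz": 0}])

```text
time: 4.05
position: [0.6059, 0.0856, 0.1775]
tool_rot: [0.75, 0.662, 0.003, 0.002]
ft_force: [0.3, 0.1, -2.1]
grip_width: 0.0596
```

```bash
python3 g.py .594 -.317 .17 3
```

```text
t 4.05 p [0.6059 0.0856 0.1775] w 0.0596 F [ 0.3  0.1 -2.1] q6 0.08
d mm [-401.   38.    7.] r [ 0.3 -0.3 79.9]
```

```bash
python3 - <<'E'
from h import *
for n in("top","scene"):
    c=viewer.camera(n); P=cloud(c); h=cv2.cvtColor(c["img"],cv2.COLOR_BGR2HSV)
    g=cv2.inRange(h,(45,120,40),(85,255,255))>0
    m=g&(P[...,2]>.1)&(P[...,2]<.2); Q=P[m]; print(n,"flask",Q.min(0).round(3),Q.max(0).round(3))
    m=(P[...,2]>.022)&(P[...,2]<.045)&(P[...,0]>.3)&(P[...,0]<.72)&(P[...,1]<-.21)&(P[...,1]>-.44)
    k,l,st,ce=cv2.connectedComponentsWithStats(m.astype(np.uint8),connectivity=8)
    for i in range(1,k):
        if st[i,4]>20:
            r=cv2.minAreaRect(P[l==i][:,:2].astype(np.float32)); print(np.round(r[0],3),np.round(r[1],3),round(r[2],1))
    if n=="top": crop(c,"t3.png",200,120,440,300,3.3)
E
```

```text
top flask [ 0.594 -0.536  0.101] [ 0.655 -0.479  0.199]
[ 0.51  -0.321] [0.282 0.171] 3.5
scene flask [ 0.6   -0.544  0.1  ] [ 0.659 -0.484  0.191]
[ 0.511 -0.323] [0.283 0.174] 3.0
```

View pics/t3.png

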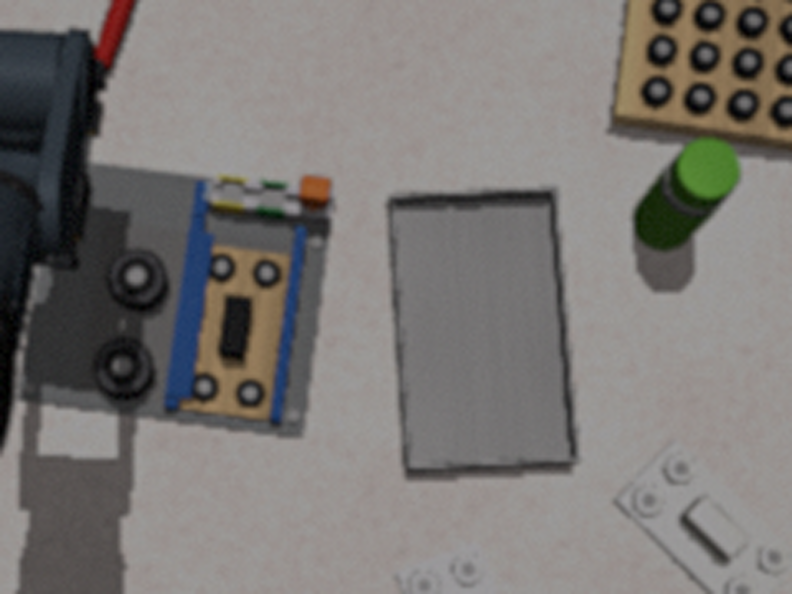

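The tray is empty, at crop (485,330). The flask stands clear at (690,195), and two units remain at (137,278) and (123,365). I carry on to the tray.

>>> step_arm(targets=[{"dx": -0.05, "dy": 0.005, "dz": 0, "rx": 0, "ry": 0, "rz": 10}, {"dx": -0.1, "dy": 0.01, "dz": 0, "rx": 0, "ry": 0, "rz": 20}, {"dx": -0.15, "dy": 0.015, "dz": 0, "rx": 0, "ry": 0, "rz": 30}, {"dx": -0.2, "dy": 0.02, "dz": 0, "rx": 0, "ry": 0, "rz": 40}, {"dx": -0.25, "dy": 0.025, "dz": 0, "rx": 0, "ry": 0, "rz": 50}])

```text
time: 4.78
position: [0.596, -0.1666, 0.1717]
tool_rot: [0.96, 0.28, -0.001, -0.002]
ft_force: [1.0, -0.4, -1.5]
grip_width: 0.0591
```

```bash
python3 g.py .595 -.317 .17 3
```

```text
t 4.78 p [ 0.596  -0.1666  0.1717] w 0.0591 F [ 1.  -0.4 -1.5] q6 0.55
d mm [-82. 126.   1.] r [-0.2  0.2 29.5]
```

>>> step_arm(targets=[{"dx": -0.027, "dy": 0.042, "dz": 0, "rx": 0, "ry": 0, "rz": 10}, {"dx": -0.054, "dy": 0.084, "dz": 0, "rx": 0, "ry": 0, "rz": 20}, {"dx": -0.082, "dy": 0.126, "dz": 0.02, "rx": 0, "ry": 0, "rz": 29.5}, {"dx": -0.082, "dy": 0.126, "dz": 0.05, "rx": 0, "ry": 0, "rz": 29.5}, {"dx": -0.082, "dy": 0.126, "dz": 0.08, "rx": 0, "ry": 0, "rz": 29.5}])

```text
time: 5.4
position: [0.5926, -0.317, 0.0876]
tool_rot: [1.0, 0.025, -0.003, -0.003]
ft_force: [0.0, 0.8, -1.9]
grip_width: 0.0593
```

```bash
python3 g.py .595 -.317 .03 3
```

```text
t 5.4 p [ 0.5926 -0.317   0.0876] w 0.0593 F [ 0.   0.8 -1.9] q6 0.86
d mm [ 3.  0. 58.] r [-0.3  0.4 -0.1]
```

>>> step_arm(targets=[{"dx": 0.003, "dy": 0, "dz": 0.03, "rx": 0, "ry": 0, "rz": 0}, {"dx": 0.003, "dy": 0, "dz": 0.048, "rx": 0, "ry": 0, "rz": 0}, {"dx": 0.003, "dy": 0, "dz": 0.054, "rx": 0, "ry": 0, "rz": 0}, {"dx": 0.003, "dy": 0, "dz": 0.057, "rx": 0, "ry": 0, "rz": 0}, {"dx": 0.003, "dy": 0, "dz": 0.058, "rx": 0, "ry": 0, "rz": 0}])

```text
time: 6.02
position: [0.5959, -0.3169, 0.0306]
tool_rot: [1.0, 0.026, -0.003, -0.002]
ft_force: [0.3, 0.6, -0.9]
grip_width: 0.0593
```

>>> step_arm(targets=[{"dx": 0, "dy": 0, "dz": 0, "rx": 0, "ry": 0, "rz": 0}, {"dx": 0, "dy": 0, "dz": 0, "rx": 0, "ry": 0, "rz": 0}, {"dx": 0, "dy": 0, "dz": 0, "rx": 0, "ry": 0, "rz": 0}, {"dx": 0, "dy": 0, "dz": -0.04, "rx": 0, "ry": 0, "rz": 0}, {"dx": 0, "dy": 0, "dz": -0.09, "rx": 0, "ry": 0, "rz": 0}], gripper=0.88)

```text
time: 6.65
position: [0.5955, -0.3167, 0.1202]
tool_rot: [1.0, 0.026, -0.004, -0.003]
ft_force: [0.6, 0.2, 0.8]
grip_width: 0.0763
```

```bash
python3 - <<'E'
from h import *
c=viewer.camera("scene"); crop(c,"s3.png",140,150,380,330,3.3)
P=cloud(c); m=(P[...,2]>.034)&(P[...,2]<.052)&(P[...,0]>.36)&(P[...,0]<.75)&(P[...,1]>-.42)&(P[...,1]<.2)
k,l,st,ce=cv2.connectedComponentsWithStats(m.astype(np.uint8))
for i in range(1,k):
    if st[i,4]>90:
        r=cv2.minAreaRect(P[l==i][:,:2].astype(np.float32)); print(np.round(r[0],4),np.round(r[1],3))
E
python3 g.py .5545 .0222 .15 83
```

```text
[0.4669 0.0322] [0.058 0.057]
[0.5561 0.0215] [0.058 0.058]
[ 0.5144 -0.0787] [0.028 0.049]
[ 0.5993 -0.3185] [0.058 0.059]
t 6.7 p [ 0.5996 -0.3195  0.1288] w 0.0764 F [ 1.7 -0.   3.6] q6 0.87
d mm [ -27. -343.  -22.] r [  0.3  -0.  -80.1]
```

View pics/s3.png

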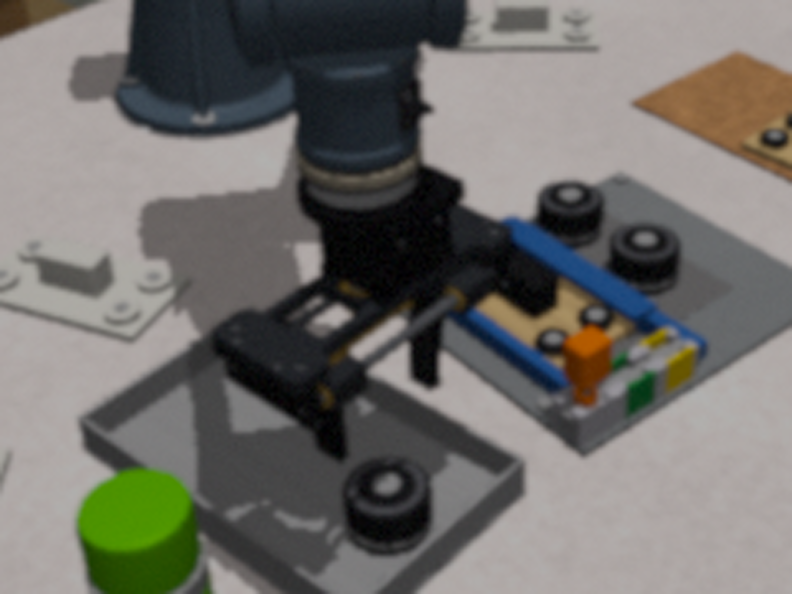

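The first unit is in the tray at (387,500). Measured against the robot, the scene camera reads about +4 mm in x. Next is the middle unit.

>>> step_arm(targets=[{"dx": -0.005, "dy": -0.05, "dz": -0.022, "rx": 0, "ry": 0, "rz": -10}, {"dx": -0.01, "dy": -0.1, "dz": -0.022, "rx": 0, "ry": 0, "rz": -20}, {"dx": -0.015, "dy": -0.15, "dz": -0.022, "rx": 0, "ry": 0, "rz": -30}, {"dx": -0.02, "dy": -0.2, "dz": -0.022, "rx": 0, "ry": 0, "rz": -40}, {"dx": -0.025, "dy": -0.25, "dz": -0.022, "rx": 0, "ry": 0, "rz": -50}])

```text
time: 7.32
position: [0.5615, -0.0696, 0.1504]
tool_rot: [0.894, 0.448, 0.001, 0.002]
ft_force: [0.4, 0.1, 0.3]
grip_width: 0.0762
```

```bash
python3 g.py .552 .023 .13 83
```

```text
t 7.33 p [ 0.5615 -0.0696  0.1504] w 0.0762 F [0.4 0.1 0.3] q6 0.32
d mm [ 69. -63.  20.] r [  0.3   0.1 -29.7]
```

>>> step_arm(targets=[{"dx": 0.023, "dy": -0.021, "dz": 0, "rx": 0, "ry": 0, "rz": -10}, {"dx": 0.046, "dy": -0.042, "dz": 0, "rx": 0, "ry": 0, "rz": -20}, {"dx": 0.069, "dy": -0.063, "dz": 0.02, "rx": 0, "ry": 0, "rz": -29.7}, {"dx": 0.069, "dy": -0.063, "dz": 0.04, "rx": 0, "ry": 0, "rz": -29.7}, {"dx": 0.069, "dy": -0.063, "dz": 0.06, "rx": 0, "ry": 0, "rz": -29.7}])

```text
time: 7.95
position: [0.5529, 0.0239, 0.0899]
tool_rot: [0.749, 0.663, 0.001, 0.003]
ft_force: [1.0, -0.6, -0.0]
grip_width: 0.0768
```

```bash
python3 g.py .552 .023 .03 83;  python3 - <<'E'
from h import *
c=viewer.camera("scene"); crop(c,"s4.png",240,150,480,330,3.3)
E
```

```text
t 7.95 p [0.5529 0.0239 0.0899] w 0.0768 F [ 1.  -0.6 -0. ] q6 -0.03
d mm [-1. -1. 60.] r [0.4 0.1 0. ]
```

View pics/s4.png

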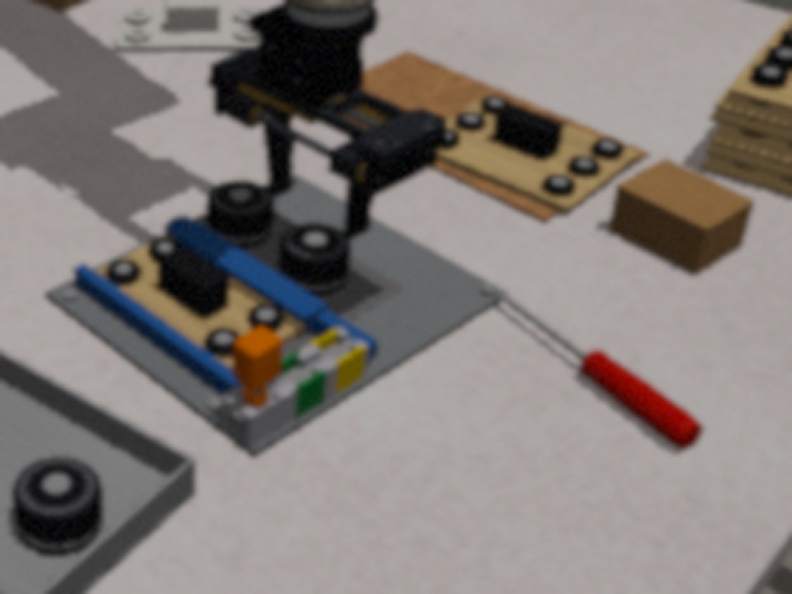

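The fingers are above the middle unit at (315,250), with the other one at (240,208). I descend, grip and lift.

>>> step_arm(targets=[{"dx": -0.001, "dy": -0.001, "dz": 0.03, "rx": 0, "ry": 0, "rz": 0}, {"dx": -0.001, "dy": -0.001, "dz": 0.05, "rx": 0, "ry": 0, "rz": 0}, {"dx": -0.001, "dy": -0.001, "dz": 0.06, "rx": 0, "ry": 0, "rz": 0}, {"dx": -0.001, "dy": -0.001, "dz": 0.06, "rx": 0, "ry": 0, "rz": 0}, {"dx": -0.001, "dy": -0.001, "dz": 0.06, "rx": 0, "ry": 0, "rz": 0}])

```text
time: 8.62
position: [0.5509, 0.0226, 0.0283]
tool_rot: [0.749, 0.663, 0.0, 0.002]
ft_force: [-0.8, 0.3, -0.0]
grip_width: 0.0766
```

>>> step_arm(targets=[{"dx": 0, "dy": 0, "dz": 0, "rx": 0, "ry": 0, "rz": 0}, {"dx": 0, "dy": 0, "dz": 0, "rx": 0, "ry": 0, "rz": 0}, {"dx": 0, "dy": 0, "dz": 0, "rx": 0, "ry": 0, "rz": 0}, {"dx": 0, "dy": 0, "dz": 0, "rx": 0, "ry": 0, "rz": 0}, {"dx": 0, "dy": 0, "dz": 0, "rx": 0, "ry": 0, "rz": 0}], gripper=0.3)

```text
time: 9.25
position: [0.5518, 0.0225, 0.029]
tool_rot: [0.749, 0.663, 0.001, 0.003]
ft_force: [0.5, 1.0, 6.0]
grip_width: 0.0593
```

>>> step_arm(targets=[{"dx": 0, "dy": 0, "dz": -0.03, "rx": 0, "ry": 0, "rz": 0}, {"dx": 0, "dy": 0, "dz": -0.07, "rx": 0, "ry": 0, "rz": 0}, {"dx": 0, "dy": 0, "dz": -0.12, "rx": 0, "ry": 0, "rz": 0}, {"dx": 0, "dy": 0, "dz": -0.145, "rx": 0, "ry": 0, "rz": 0}, {"dx": 0, "dy": 0, "dz": -0.145, "rx": 0, "ry": 0, "rz": 0}])

```text
time: 9.88
position: [0.5517, 0.0229, 0.1753]
tool_rot: [0.749, 0.663, 0.002, 0.004]
ft_force: [-0.0, 0.3, -2.3]
grip_width: 0.0592
```

```bash
python3 g.py .51 -.322 .17 3
```

```text
t 9.88 p [0.5517 0.0229 0.1753] w 0.0592 F [-0.   0.3 -2.3] q6 -0.04
d mm [-347.    1.    6.] r [ 0.5 -0.2 80. ]
```

>>> step_arm(targets=[{"dx": -0.045, "dy": 0, "dz": 0, "rx": 0, "ry": 0, "rz": 10}, {"dx": -0.09, "dy": 0, "dz": 0, "rx": 0, "ry": 0, "rz": 20}, {"dx": -0.135, "dy": 0, "dz": 0, "rx": 0, "ry": 0, "rz": 30}, {"dx": -0.18, "dy": 0, "dz": 0, "rx": 0, "ry": 0, "rz": 40}, {"dx": -0.225, "dy": 0, "dz": 0, "rx": 0, "ry": 0, "rz": 50}])

```text
time: 10.5
position: [0.5225, -0.201, 0.1734]
tool_rot: [0.96, 0.281, 0.002, 0.001]
ft_force: [0.1, 0.6, -1.4]
grip_width: 0.0598
```

```bash
python3 g.py .51 -.322 .17 3
```

```text
t 10.5 p [ 0.5225 -0.201   0.1734] w 0.0598 F [ 0.1  0.6 -1.4] q6 0.43
d mm [-76.  95.   3.] r [ 0.1 -0.2 29.7]
```

>>> step_arm(targets=[{"dx": -0.026, "dy": 0.032, "dz": 0, "rx": 0, "ry": 0, "rz": 10}, {"dx": -0.052, "dy": 0.064, "dz": 0, "rx": 0, "ry": 0, "rz": 20}, {"dx": -0.076, "dy": 0.095, "dz": 0.02, "rx": 0, "ry": 0, "rz": 29.7}, {"dx": -0.076, "dy": 0.095, "dz": 0.05, "rx": 0, "ry": 0, "rz": 29.7}, {"dx": -0.076, "dy": 0.095, "dz": 0.08, "rx": 0, "ry": 0, "rz": 29.7}])

```text
time: 11.12
position: [0.5084, -0.3217, 0.09]
tool_rot: [1.0, 0.025, 0.0, -0.001]
ft_force: [0.8, -0.4, -0.3]
grip_width: 0.0593
```

```bash
python3 g.py .51 -.322 .029 3
```

```text
t 11.12 p [ 0.5084 -0.3217  0.09  ] w 0.0593 F [ 0.8 -0.4 -0.3] q6 0.77
d mm [ 2.  1. 61.] r [-0.1 -0.  -0.1]
```

>>> step_arm(targets=[{"dx": 0.002, "dy": 0, "dz": 0.03, "rx": 0, "ry": 0, "rz": 0}, {"dx": 0.002, "dy": 0, "dz": 0.05, "rx": 0, "ry": 0, "rz": 0}, {"dx": 0.002, "dy": 0, "dz": 0.058, "rx": 0, "ry": 0, "rz": 0}, {"dx": 0.002, "dy": 0, "dz": 0.061, "rx": 0, "ry": 0, "rz": 0}, {"dx": 0.002, "dy": 0, "dz": 0.062, "rx": 0, "ry": 0, "rz": 0}])

```text
time: 11.75
position: [0.5105, -0.3215, 0.0281]
tool_rot: [1.0, 0.025, 0.0, -0.001]
ft_force: [-0.7, -0.1, -0.9]
grip_width: 0.0593
```

>>> step_arm(targets=[{"dx": 0, "dy": 0, "dz": 0, "rx": 0, "ry": 0, "rz": 0}, {"dx": 0, "dy": 0, "dz": 0, "rx": 0, "ry": 0, "rz": 0}, {"dx": 0, "dy": 0, "dz": 0, "rx": 0, "ry": 0, "rz": 0}, {"dx": 0, "dy": 0, "dz": -0.04, "rx": 0, "ry": 0, "rz": 0}, {"dx": 0, "dy": 0, "dz": -0.1, "rx": 0, "ry": 0, "rz": 0}], gripper=0.88)

```text
time: 12.38
position: [0.5093, -0.3208, 0.1275]
tool_rot: [1.0, 0.025, -0.001, -0.003]
ft_force: [0.2, 0.7, 0.5]
grip_width: 0.0766
```

```bash
cat > u.py <<'E'
from h import *
c=viewer.camera("scene")
P=cloud(c); m=(P[...,2]>.034)&(P[...,2]<.052)&(P[...,0]>.36)&(P[...,0]<.75)&(P[...,1]>-.42)&(P[...,1]<.2)
k,l,st,ce=cv2.connectedComponentsWithStats(m.astype(np.uint8))
for i in range(1,k):
    if st[i,4]>90:
        r=cv2.minAreaRect(P[l==i][:,:2].astype(np.float32)); print(np.round(r[0],4),np.round(r[1],3),"corr",np.round(np.array(r[0])+[-.004,.0015],3))
E
python3 u.py; python3 g.py .4625 .034 .15 83
```

```text
[0.4651 0.0318] [0.057 0.06 ] corr [0.461 0.033]
[ 0.5054 -0.0779] [0.031 0.065] corr [ 0.501 -0.076]
[ 0.6442 -0.1198] [0.111 0.025] corr [ 0.64  -0.118]
[ 0.5143 -0.3228] [0.059 0.057] corr [ 0.51  -0.321]
[ 0.5997 -0.3189] [0.058 0.058] corr [ 0.596 -0.317]
t 12.43 p [ 0.5137 -0.3244  0.1368] w 0.0764 F [ 0.8 -0.8  4.2] q6 0.77
d mm [ -33. -360.  -16.] r [  0.7  -0.2 -80.1]
```

>>> step_arm(targets=[{"dx": -0.005, "dy": -0.05, "dz": -0.016, "rx": 0.3, "ry": 0, "rz": -10}, {"dx": -0.01, "dy": -0.1, "dz": -0.016, "rx": 0.3, "ry": 0, "rz": -20}, {"dx": -0.015, "dy": -0.15, "dz": -0.016, "rx": 0.5, "ry": 0, "rz": -30}, {"dx": -0.02, "dy": -0.2, "dz": -0.016, "rx": 0.5, "ry": 0, "rz": -40}, {"dx": -0.025, "dy": -0.25, "dz": -0.016, "rx": 0.5, "ry": 0, "rz": -50}])

```text
time: 13.05
position: [0.4758, -0.0745, 0.1513]
tool_rot: [0.894, 0.448, 0.003, 0.001]
ft_force: [0.3, 0.3, 0.4]
grip_width: 0.0769
```

```bash
python3 g.py .462 .034 .13 83
```

```text
t 13.05 p [ 0.4758 -0.0745  0.1513] w 0.0769 F [0.3 0.3 0.4] q6 0.25
d mm [ 78. -76.  21.] r [  0.4  -0.2 -29.8]
```

>>> step_arm(targets=[{"dx": 0.026, "dy": -0.025, "dz": 0, "rx": 0, "ry": 0, "rz": -10}, {"dx": 0.052, "dy": -0.05, "dz": 0, "rx": 0, "ry": 0, "rz": -20}, {"dx": 0.078, "dy": -0.076, "dz": 0.02, "rx": 0, "ry": 0, "rz": -29.8}, {"dx": 0.078, "dy": -0.076, "dz": 0.04, "rx": 0, "ry": 0, "rz": -29.8}, {"dx": 0.078, "dy": -0.076, "dz": 0.06, "rx": 0, "ry": 0, "rz": -29.8}])

```text
time: 13.68
position: [0.4625, 0.0342, 0.0912]
tool_rot: [0.748, 0.663, 0.004, 0.003]
ft_force: [-0.1, -0.3, -0.1]
grip_width: 0.0768
```

```bash
python3 u.py; python3 g.py .462 .034 .029 83
```

```text
[0.4658 0.0324] [0.058 0.058] corr [0.462 0.034]
[ 0.5072 -0.0777] [0.032 0.062] corr [ 0.503 -0.076]
[ 0.6431 -0.1128] [0.123 0.031] corr [ 0.639 -0.111]
[ 0.5144 -0.3223] [0.058 0.058] corr [ 0.51  -0.321]
[ 0.5989 -0.3182] [0.057 0.058] corr [ 0.595 -0.317]
t 13.72 p [0.4613 0.0341 0.0893] w 0.0768 F [-0.3 -0.5 -0.5] q6 -0.05
d mm [-0.  0. 60.] r [ 0.3 -0.1  0. ]
```

>>> step_arm(targets=[{"dx": 0, "dy": 0, "dz": 0.03, "rx": 0.3, "ry": 0, "rz": 0}, {"dx": 0, "dy": 0, "dz": 0.05, "rx": 0.3, "ry": 0, "rz": 0}, {"dx": 0, "dy": 0, "dz": 0.06, "rx": 0.3, "ry": 0, "rz": 0}, {"dx": 0, "dy": 0, "dz": 0.06, "rx": 0.3, "ry": 0, "rz": 0}, {"dx": 0, "dy": 0, "dz": 0.06, "rx": 0.3, "ry": 0, "rz": 0}])

```text
time: 14.35
position: [0.462, 0.034, 0.03]
tool_rot: [0.749, 0.663, 0.001, -0.0]
ft_force: [0.7, -0.3, 0.1]
grip_width: 0.0767
```

>>> step_arm(targets=[{"dx": 0, "dy": 0, "dz": 0, "rx": 0, "ry": 0, "rz": 0}, {"dx": 0, "dy": 0, "dz": 0, "rx": 0, "ry": 0, "rz": 0}, {"dx": 0, "dy": 0, "dz": 0, "rx": 0, "ry": 0, "rz": 0}, {"dx": 0, "dy": 0, "dz": 0, "rx": 0, "ry": 0, "rz": 0}, {"dx": 0, "dy": 0, "dz": 0, "rx": 0, "ry": 0, "rz": 0}], gripper=0.3)

```text
time: 14.98
position: [0.4623, 0.034, 0.0304]
tool_rot: [0.749, 0.663, 0.001, -0.0]
ft_force: [-1.0, -0.2, 6.2]
grip_width: 0.0591
```

>>> step_arm(targets=[{"dx": 0, "dy": 0, "dz": -0.03, "rx": 0, "ry": 0, "rz": 0}, {"dx": 0, "dy": 0, "dz": -0.07, "rx": 0, "ry": 0, "rz": 0}, {"dx": 0, "dy": 0, "dz": -0.12, "rx": 0, "ry": 0, "rz": 0}, {"dx": 0, "dy": 0, "dz": -0.145, "rx": 0, "ry": 0, "rz": 0}, {"dx": 0, "dy": 0, "dz": -0.145, "rx": 0, "ry": 0, "rz": 0}])

```text
time: 15.6
position: [0.463, 0.0337, 0.1768]
tool_rot: [0.749, 0.663, 0.003, 0.002]
ft_force: [-0.3, -0.4, -1.1]
grip_width: 0.0594
```

```bash
python3 g.py .425 -.327 .17 3
```

```text
t 15.6 p [0.463  0.0337 0.1768] w 0.0594 F [-0.3 -0.4 -1.1] q6 -0.05
d mm [-363.    6.    6.] r [ 0.2 -0.3 80. ]
```

>>> step_arm(targets=[{"dx": -0.048, "dy": 0, "dz": 0, "rx": 0, "ry": 0, "rz": 10}, {"dx": -0.096, "dy": 0, "dz": 0, "rx": 0, "ry": 0, "rz": 20}, {"dx": -0.144, "dy": 0.002, "dz": 0, "rx": 0, "ry": 0, "rz": 30}, {"dx": -0.19, "dy": 0.003, "dz": 0, "rx": 0, "ry": 0, "rz": 40}, {"dx": -0.235, "dy": 0.004, "dz": 0, "rx": 0, "ry": 0, "rz": 50}])

```text
time: 16.23
position: [0.4372, -0.2009, 0.1743]
tool_rot: [0.96, 0.281, 0.002, -0.001]
ft_force: [0.4, -0.3, -0.6]
grip_width: 0.0596
```

```bash
python3 g.py .425 -.327 .17 3
```

```text
t 16.23 p [ 0.4372 -0.2009  0.1743] w 0.0596 F [ 0.4 -0.3 -0.6] q6 0.33
d mm [-78. 100.   4.] r [-0.1 -0.2 29.7]
```

>>> step_arm(targets=[{"dx": -0.026, "dy": 0.034, "dz": 0, "rx": 0, "ry": 0, "rz": 10}, {"dx": -0.052, "dy": 0.067, "dz": 0, "rx": 0, "ry": 0, "rz": 20}, {"dx": -0.078, "dy": 0.1, "dz": 0.02, "rx": 0, "ry": 0, "rz": 29.7}, {"dx": -0.078, "dy": 0.1, "dz": 0.05, "rx": 0, "ry": 0, "rz": 29.7}, {"dx": -0.078, "dy": 0.1, "dz": 0.08, "rx": 0, "ry": 0, "rz": 29.7}])

```text
time: 16.85
position: [0.4244, -0.3267, 0.0908]
tool_rot: [1.0, 0.025, 0.0, -0.003]
ft_force: [-0.1, 1.3, -1.6]
grip_width: 0.0597
```

```bash
python3 g.py .425 -.327 .029 3
```

```text
t 16.85 p [ 0.4244 -0.3267  0.0908] w 0.0597 F [-0.1  1.3 -1.6] q6 0.65
d mm [ 1.  1. 62.] r [-0.4 -0.  -0.1]
```

>>> step_arm(targets=[{"dx": 0.001, "dy": 0, "dz": 0.03, "rx": 0, "ry": 0, "rz": 0}, {"dx": 0.001, "dy": 0, "dz": 0.05, "rx": 0, "ry": 0, "rz": 0}, {"dx": 0.001, "dy": 0, "dz": 0.058, "rx": 0, "ry": 0, "rz": 0}, {"dx": 0.001, "dy": 0, "dz": 0.061, "rx": 0, "ry": 0, "rz": 0}, {"dx": 0.001, "dy": 0, "dz": 0.062, "rx": 0, "ry": 0, "rz": 0}])

```text
time: 17.48
position: [0.4256, -0.3263, 0.029]
tool_rot: [1.0, 0.025, 0.0, -0.003]
ft_force: [-0.3, -0.1, -1.0]
grip_width: 0.0599
```

>>> step_arm(targets=[{"dx": 0, "dy": 0, "dz": 0, "rx": 0, "ry": 0, "rz": 0}, {"dx": 0, "dy": 0, "dz": 0, "rx": 0, "ry": 0, "rz": 0}, {"dx": 0, "dy": 0, "dz": 0, "rx": 0, "ry": 0, "rz": 0}, {"dx": 0, "dy": 0, "dz": -0.05, "rx": 0, "ry": 0, "rz": 0}, {"dx": 0, "dy": 0, "dz": -0.11, "rx": 0, "ry": 0, "rz": 0}], gripper=0.88)

```text
time: 18.1
position: [0.4248, -0.3263, 0.139]
tool_rot: [1.0, 0.025, -0.001, -0.004]
ft_force: [0.5, -0.9, 0.2]
grip_width: 0.0764
```

```bash
python3 - <<'E'
from h import *
c=viewer.camera("top"); s=viewer.camera("scene")
np.savez("c1.npz",**{f"t_{k}":c[k] for k in c},**{f"s_{k}":s[k] for k in s})
crop(c,"t5.png",190,150,430,290,3.3);crop(s,"s5.png",140,150,380,330,3.3)
E
python3 u.py
```

```text
[ 0.5079 -0.0771] [0.03  0.062] corr [ 0.504 -0.076]
[ 0.6424 -0.1125] [0.122 0.032] corr [ 0.638 -0.111]
[ 0.4286 -0.3269] [0.057 0.058] corr [ 0.425 -0.325]
[ 0.5138 -0.3221] [0.059 0.058] corr [ 0.51  -0.321]
[ 0.5987 -0.3178] [0.057 0.059] corr [ 0.595 -0.316]
```

View pics/t5.png

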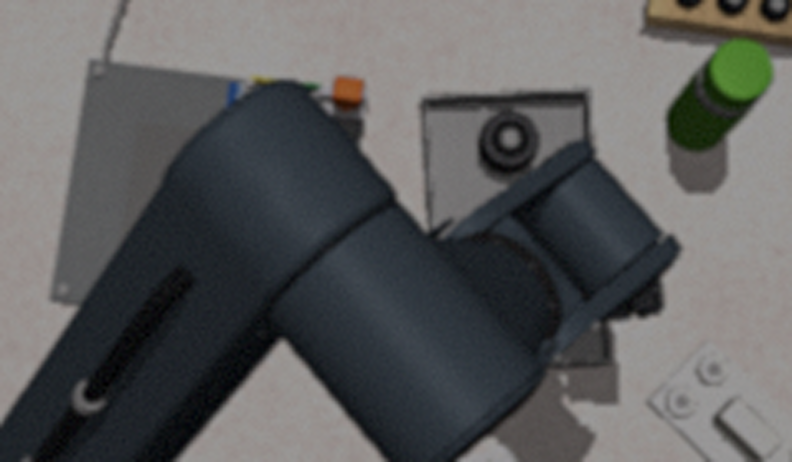

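View pics/s5.png

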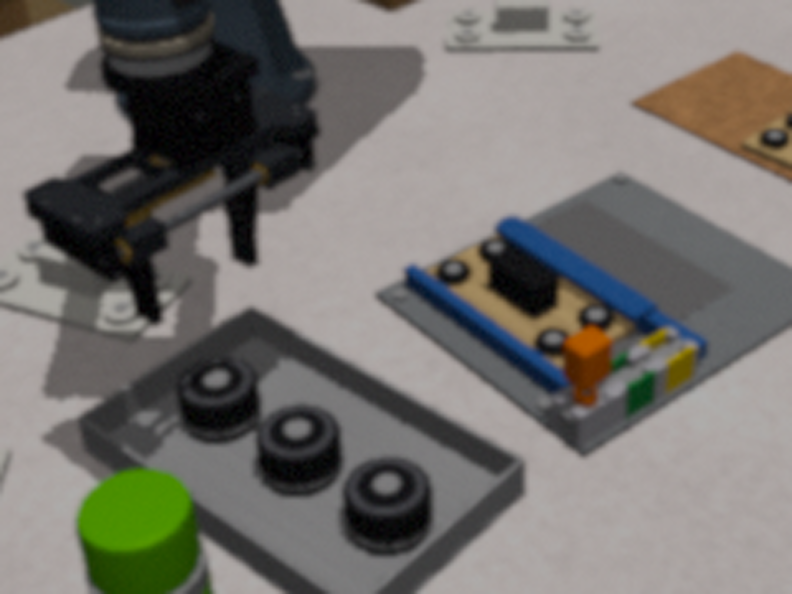

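The scene view shows all three units in the tray at (218,398), (298,448) and (387,503), and a clear cradle bed. Next is the button at about (0.6335, -0.152).

```bash
python3 g.py .6335 -.152 .15 83.2
```

```text
t 18.25 p [ 0.4271 -0.3287  0.1423] w 0.0765 F [-0.3 -0.3 -0.8] q6 0.65
d mm [ 215. -166.   -6.] r [  0.3  -0.3 -80.3]
```

>>> step_arm(targets=[{"dx": 0.03, "dy": -0.022, "dz": -0.01, "rx": 0, "ry": 0, "rz": -10}, {"dx": 0.06, "dy": -0.044, "dz": -0.01, "rx": 0, "ry": 0, "rz": -20}, {"dx": 0.09, "dy": -0.067, "dz": -0.01, "rx": 0, "ry": 0, "rz": -30}, {"dx": 0.12, "dy": -0.09, "dz": -0.01, "rx": 0, "ry": 0, "rz": -40}, {"dx": 0.15, "dy": -0.113, "dz": -0.01, "rx": 0, "ry": 0, "rz": -50}], gripper=0.6, force=40)

```text
time: 18.88
position: [0.571, -0.2069, 0.1514]
tool_rot: [0.894, 0.448, 0.002, 0.0]
ft_force: [-0.3, -0.2, 0.3]
grip_width: 0.0522
```

```bash
python3 g.py .6335 -.152 .15 83.2
```

```text
t 18.88 p [ 0.571  -0.2069  0.1514] w 0.0522 F [-0.3 -0.2  0.3] q6 0.11
d mm [81. 17.  2.] r [  0.2  -0.1 -30. ]
```

>>> step_arm(targets=[{"dx": 0.03, "dy": 0.006, "dz": 0, "rx": 0, "ry": 0, "rz": -10}, {"dx": 0.06, "dy": 0.012, "dz": 0, "rx": 0, "ry": 0, "rz": -20}, {"dx": 0.081, "dy": 0.017, "dz": 0, "rx": 0, "ry": 0, "rz": -30}, {"dx": 0.081, "dy": 0.017, "dz": 0.01, "rx": 0, "ry": 0, "rz": -30}, {"dx": 0.081, "dy": 0.017, "dz": 0.03, "rx": 0, "ry": 0, "rz": -30}])

```text
time: 19.5
position: [0.6323, -0.1524, 0.1203]
tool_rot: [0.749, 0.663, 0.001, 0.0]
ft_force: [-0.7, 0.1, 0.2]
grip_width: 0.0524
```

```bash
python3 g.py .6335 -.152 .075 83.2; python3 - <<'E'
from h import *
s=viewer.camera("scene"); crop(s,"s6.png",240,190,400,300,4.5)
E
```

```text
t 19.5 p [ 0.6323 -0.1524  0.1203] w 0.0524 F [-0.7  0.1  0.2] q6 -0.29
d mm [ 0.  1. 45.] r [ 0.1 -0.1 -0.1]
```

View pics/s6.png

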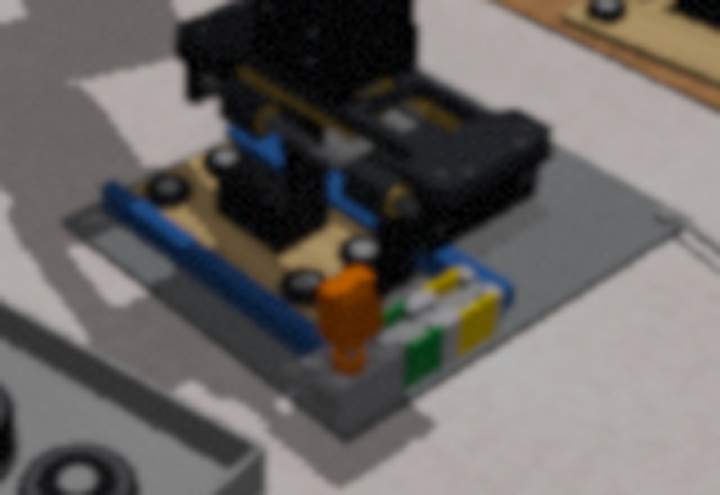

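The cap at (350,305) lies under the gripper, whose near finger is at about (400,250), still higher than the cap. I descend and pinch.

>>> step_arm(targets=[{"dx": 0, "dy": 0.001, "dz": 0.015, "rx": 0, "ry": 0, "rz": 0}, {"dx": 0, "dy": 0.001, "dz": 0.03, "rx": 0, "ry": 0, "rz": 0}, {"dx": 0, "dy": 0.001, "dz": 0.04, "rx": 0, "ry": 0, "rz": 0}, {"dx": 0, "dy": 0.001, "dz": 0.045, "rx": 0, "ry": 0, "rz": 0}, {"dx": 0, "dy": 0.001, "dz": 0.045, "rx": 0, "ry": 0, "rz": 0}])

```text
time: 20.18
position: [0.6309, -0.1517, 0.0717]
tool_rot: [0.749, 0.663, -0.0, -0.003]
ft_force: [0.5, 0.9, 0.8]
grip_width: 0.052
```

>>> step_arm(targets=[{"dx": 0, "dy": 0, "dz": 0, "rx": 0, "ry": 0, "rz": 0}, {"dx": 0, "dy": 0, "dz": 0, "rx": 0, "ry": 0, "rz": 0}, {"dx": 0, "dy": 0, "dz": 0, "rx": 0, "ry": 0, "rz": 0}, {"dx": 0, "dy": 0, "dz": 0, "rx": 0, "ry": 0, "rz": 0}, {"dx": 0, "dy": 0, "dz": 0, "rx": 0, "ry": 0, "rz": 0}], gripper=0.1)

```text
time: 20.8
position: [0.6343, -0.1523, 0.0723]
tool_rot: [0.749, 0.663, 0.002, 0.001]
ft_force: [5.9, 0.2, -4.6]
grip_width: 0.0235
```

```bash
python3 g.py .6335 -.152 .075 83.2; python3 - <<'E'
from h import *
s=viewer.camera("scene"); crop(s,"s7.png",240,190,400,300,4.5)
E
```

```text
t 20.8 p [ 0.6343 -0.1523  0.0723] w 0.0235 F [ 5.9  0.2 -4.6] q6 -0.29
d mm [ 0. -1. -3.] r [ 0.2 -0.1 -0.2]
```

View pics/s7.png

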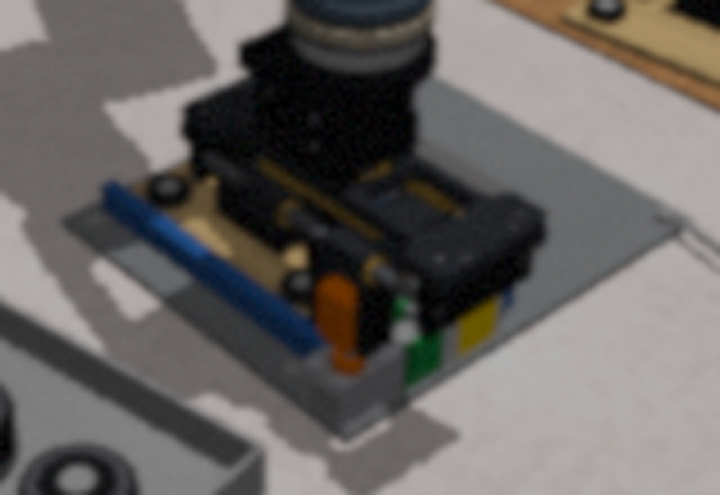

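The cap is pinched (23.5 mm opening). I press down.

>>> step_arm(targets=[{"dx": 0, "dy": 0, "dz": 0.004, "rx": 0, "ry": 0, "rz": 0}, {"dx": 0, "dy": 0, "dz": 0.008, "rx": 0, "ry": 0, "rz": 0}, {"dx": 0, "dy": 0, "dz": 0.011, "rx": 0, "ry": 0, "rz": 0}, {"dx": 0, "dy": 0, "dz": 0.0115, "rx": 0, "ry": 0, "rz": 0}, {"dx": 0, "dy": 0, "dz": 0.0115, "rx": 0, "ry": 0, "rz": 0}])

```text
time: 21.48
position: [0.6345, -0.1523, 0.0617]
tool_rot: [0.749, 0.663, 0.002, 0.001]
ft_force: [-0.0, 1.1, 7.4]
grip_width: 0.0237
```

```bash
python3 g.py .6335 -.152 .061 83.2
```

```text
t 21.48 p [ 0.6345 -0.1523  0.0617] w 0.0237 F [-0.   1.1  7.4] q6 -0.29
d mm [ 0. -1.  1.] r [ 0.2 -0.1 -0.2]
```

>>> step_arm(targets=[{"dx": 0.01, "dy": 0, "dz": 0.0008, "rx": 0, "ry": 0, "rz": 0}, {"dx": 0.026, "dy": 0, "dz": 0.0008, "rx": 0, "ry": 0, "rz": 0}, {"dx": 0.044, "dy": 0, "dz": 0.0008, "rx": 0, "ry": 0, "rz": 0}, {"dx": 0.062, "dy": 0, "dz": 0.0008, "rx": 0, "ry": 0, "rz": 0}, {"dx": 0.076, "dy": 0, "dz": 0.0008, "rx": 0, "ry": 0, "rz": 0}])

```text
time: 22.1
position: [0.6438, -0.0777, 0.0622]
tool_rot: [0.749, 0.663, 0.002, 0.002]
ft_force: [-0.9, -3.4, 6.7]
grip_width: 0.0237
```

```bash
python3 g.py .6444 -.0689 .061 83.2
```

```text
t 22.1 p [ 0.6438 -0.0777  0.0622] w 0.0237 F [-0.9 -3.4  6.7] q6 -0.17
d mm [ 9. -0.  1.] r [ 0.3 -0.  -0.2]
```

>>> step_arm(targets=[{"dx": 0.004, "dy": 0, "dz": 0.0008, "rx": 0, "ry": 0, "rz": 0}, {"dx": 0.007, "dy": 0, "dz": 0.0008, "rx": 0, "ry": 0, "rz": 0}, {"dx": 0.009, "dy": 0, "dz": 0.0008, "rx": 0, "ry": 0, "rz": 0}, {"dx": 0.009, "dy": 0, "dz": 0.0008, "rx": 0, "ry": 0, "rz": 0}, {"dx": 0.009, "dy": 0, "dz": 0.0008, "rx": 0, "ry": 0, "rz": 0}])

```text
time: 22.72
position: [0.6448, -0.0693, 0.0624]
tool_rot: [0.749, 0.663, 0.001, 0.002]
ft_force: [-0.7, 0.0, 7.1]
grip_width: 0.0236
```

>>> step_arm(targets=[{"dx": 0, "dy": 0, "dz": -0.003, "rx": 0, "ry": 0, "rz": 0}, {"dx": 0, "dy": 0, "dz": -0.006, "rx": 0, "ry": 0, "rz": 0}, {"dx": 0, "dy": 0, "dz": -0.009, "rx": 0, "ry": 0, "rz": 0}, {"dx": 0, "dy": 0, "dz": -0.011, "rx": 0, "ry": 0, "rz": 0}, {"dx": 0, "dy": 0, "dz": -0.011, "rx": 0, "ry": 0, "rz": 0}])

```text
time: 23.35
position: [0.6447, -0.0693, 0.0723]
tool_rot: [0.749, 0.663, 0.001, 0.002]
ft_force: [2.5, -0.2, -5.4]
grip_width: 0.0234
```

The lift reached z 0.0723, the same as when the button was up, and the cap now resists upward pull, so it has popped up. I release and raise.

>>> step_arm(targets=[{"dx": 0, "dy": 0, "dz": 0, "rx": 0, "ry": 0, "rz": 0}, {"dx": 0, "dy": 0, "dz": 0, "rx": 0, "ry": 0, "rz": 0}, {"dx": 0, "dy": 0, "dz": 0, "rx": 0, "ry": 0, "rz": 0}, {"dx": 0, "dy": 0, "dz": -0.04, "rx": 0, "ry": 0, "rz": 0}, {"dx": 0, "dy": 0, "dz": -0.09, "rx": 0, "ry": 0, "rz": 0}], gripper=0.6)

```text
time: 23.98
position: [0.6432, -0.069, 0.162]
tool_rot: [0.749, 0.663, 0.0, 0.0]
ft_force: [1.0, -0.8, 0.6]
grip_width: 0.0513
```

```bash
python3 g.py .505 -.0755 .15 -6.8; python3 - <<'E'
from h import *
s=viewer.camera("scene"); crop(s,"s8.png",220,170,400,300,4.4)
c=viewer.camera("top"); crop(c,"t8.png",190,150,320,260,5)
np.savez("c2.npz",**{f"t_{k}":c[k] for k in c},**{f"s_{k}":s[k] for k in s})
E
```

```text
t 23.98 p [ 0.6432 -0.069   0.162 ] w 0.0513 F [ 1.  -0.8  0.6] q6 -0.16
d mm [ -23. -136.   12.] r [ 0.  -0.  89.8]
```

View pics/s8.png

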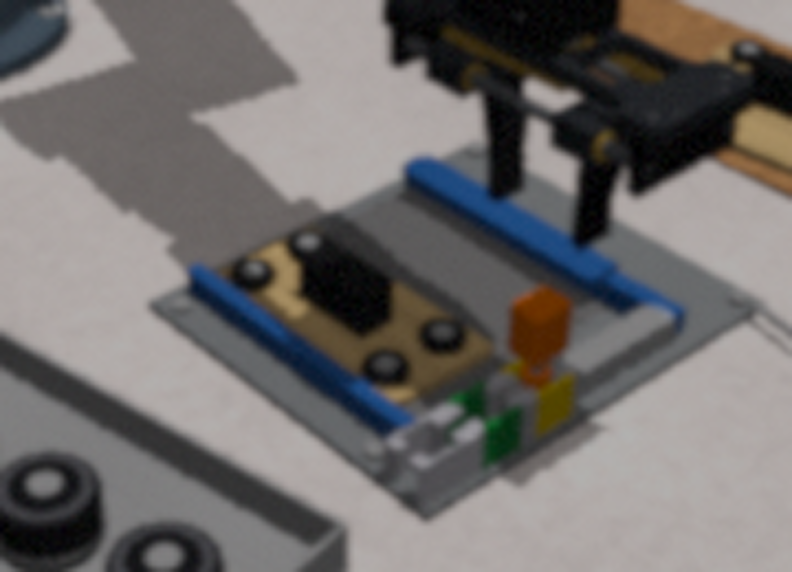

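View pics/t8.png

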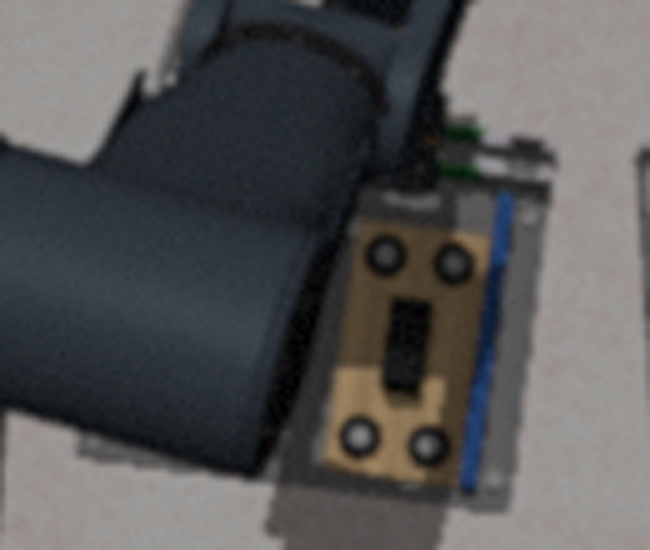

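The fence is at the far side with the orange cap standing up at the yellow band, (540,330). The narrow board is still in place with its block at (345,285). I go to grip the block.

>>> step_arm(targets=[{"dx": -0.004, "dy": -0.027, "dz": 0, "rx": 0, "ry": 0, "rz": 10}, {"dx": -0.008, "dy": -0.054, "dz": 0, "rx": 0, "ry": 0, "rz": 20}, {"dx": -0.012, "dy": -0.08, "dz": 0, "rx": 0, "ry": 0, "rz": 30}, {"dx": -0.018, "dy": -0.108, "dz": 0, "rx": 0, "ry": 0, "rz": 40}, {"dx": -0.023, "dy": -0.136, "dz": 0, "rx": 0, "ry": 0, "rz": 50}], gripper=0.5)

```text
time: 24.7
position: [0.5091, -0.0764, 0.1661]
tool_rot: [0.96, 0.282, 0.007, 0.004]
ft_force: [-0.5, 0.2, -0.3]
grip_width: 0.0436
```

```bash
python3 g.py .504 -.0755 .13 -6.8
```

```text
t 24.7 p [ 0.5091 -0.0764  0.1661] w 0.0436 F [-0.5  0.2 -0.3] q6 0.63
d mm [-4. -4. 36.] r [ 0.4 -0.8 39.5]
```

>>> step_arm(targets=[{"dx": -0.004, "dy": -0.004, "dz": 0.01, "rx": 0.4, "ry": -0.8, "rz": 10}, {"dx": -0.004, "dy": -0.004, "dz": 0.02, "rx": 0.4, "ry": -0.8, "rz": 20}, {"dx": -0.004, "dy": -0.004, "dz": 0.036, "rx": 0.4, "ry": -0.8, "rz": 30}, {"dx": -0.004, "dy": -0.004, "dz": 0.036, "rx": 0.4, "ry": -0.8, "rz": 39.5}, {"dx": -0.004, "dy": -0.004, "dz": 0.036, "rx": 0.4, "ry": -0.8, "rz": 39.5}])

```text
time: 25.32
position: [0.5037, -0.0752, 0.1296]
tool_rot: [0.998, -0.058, -0.0, 0.0]
ft_force: [0.1, -0.3, -0.3]
grip_width: 0.0438
```

```bash
python3 g.py .504 -.0755 .039 -6.8; python3 - <<'E'
from h import *
s=viewer.camera("scene"); crop(s,"s9.png",220,170,400,300,4.4)
E
```

```text
t 25.32 p [ 0.5037 -0.0752  0.1296] w 0.0438 F [ 0.1 -0.3 -0.3] q6 1.32
d mm [ 0.  0. 91.] r [0.  0.  0.1]
```

View pics/s9.png

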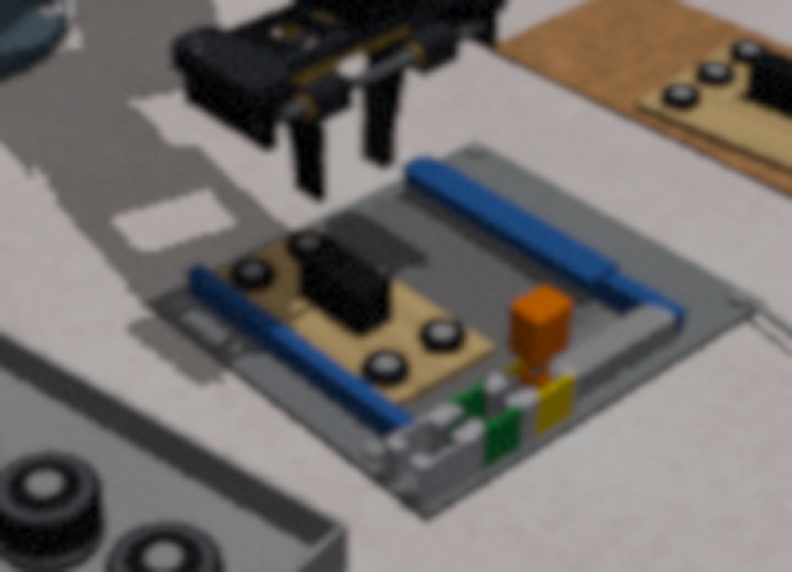

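The fingers hang centred above the block at (345,285). I descend and grip.

>>> step_arm(targets=[{"dx": 0, "dy": 0, "dz": 0.04, "rx": 0, "ry": 0, "rz": 0}, {"dx": 0, "dy": 0, "dz": 0.07, "rx": 0, "ry": 0, "rz": 0}, {"dx": 0, "dy": 0, "dz": 0.084, "rx": 0, "ry": 0, "rz": 0}, {"dx": 0, "dy": 0, "dz": 0.09, "rx": 0, "ry": 0, "rz": 0}, {"dx": 0, "dy": 0, "dz": 0.09, "rx": 0, "ry": 0, "rz": 0}])

```text
time: 26.0
position: [0.5042, -0.0754, 0.0401]
tool_rot: [0.998, -0.058, 0.0, 0.0]
ft_force: [-0.0, 0.0, 0.2]
grip_width: 0.0438
```

>>> step_arm(targets=[{"dx": 0, "dy": 0, "dz": 0, "rx": 0, "ry": 0, "rz": 0}, {"dx": 0, "dy": 0, "dz": 0, "rx": 0, "ry": 0, "rz": 0}, {"dx": 0, "dy": 0, "dz": 0, "rx": 0, "ry": 0, "rz": 0}, {"dx": 0, "dy": 0, "dz": 0, "rx": 0, "ry": 0, "rz": 0}, {"dx": 0, "dy": 0, "dz": 0, "rx": 0, "ry": 0, "rz": 0}], gripper=0.1, force=45)

```text
time: 26.62
position: [0.5048, -0.0756, 0.0408]
tool_rot: [0.998, -0.058, 0.001, 0.001]
ft_force: [0.6, 0.1, 7.0]
grip_width: 0.0276
```

>>> step_arm(targets=[{"dx": 0, "dy": 0, "dz": -0.015, "rx": 0, "ry": 0, "rz": 0}, {"dx": 0, "dy": 0, "dz": -0.04, "rx": 0, "ry": 0, "rz": 0}, {"dx": 0, "dy": 0, "dz": -0.08, "rx": 0, "ry": 0, "rz": 0}, {"dx": 0, "dy": 0, "dz": -0.12, "rx": 0, "ry": 0, "rz": 0}, {"dx": 0, "dy": 0, "dz": -0.14, "rx": 0, "ry": 0, "rz": 0}])

```text
time: 27.25
position: [0.5049, -0.0755, 0.1835]
tool_rot: [0.998, -0.057, 0.003, 0.001]
ft_force: [0.1, -0.2, -2.0]
grip_width: 0.0277
```

```bash
python3 - <<'E'
from h import *
s=viewer.camera("scene"); crop(s,"s10.png",220,120,480,300,3)
c=viewer.camera("top"); crop(c,"t10.png",100,150,310,290,3.8)
np.savez("c3.npz",**{f"t_{k}":c[k] for k in c},**{f"s_{k}":s[k] for k in s})
E
python3 g.py .425 .335 .18 85
```

```text
t 27.35 p [ 0.5056 -0.0757  0.1835] w 0.0276 F [-0.  -0.2 -2.8] q6 1.32
d mm [-127. -399.    2.] r [  0.5  -0.2 -91.6]
```

View pics/s10.png

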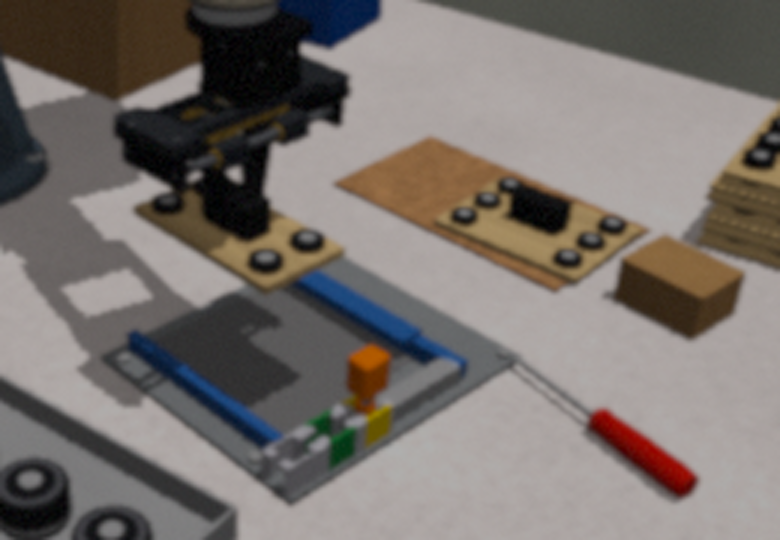

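View pics/t10.png

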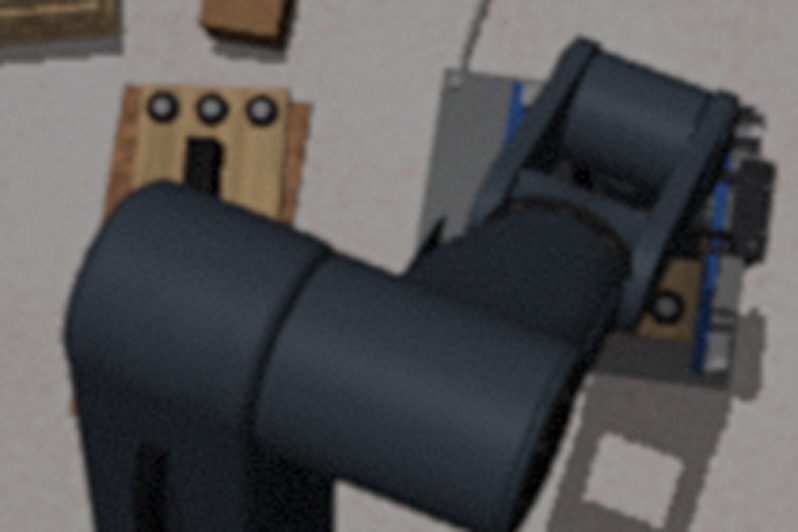

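The narrow board is lifted at (240,235), held flat, and the cradle is empty. Now the mat geometry.

```bash
python3 - <<'E'
exec(open("m.py").read().split("print(")[0])
m=cast(T,[tc(p) for p in((93,88),(35,436),(240,458),(288,108))],.004)[:,:2]; print("mat",m.round(3).tolist(),m.mean(0))
e=m[3]-m[2]; print(np.degrees(np.arctan2(e[1],e[0]))); e=m[0]-m[1]; print(np.degrees(np.arctan2(e[1],e[0])))
w=cast(T,[tc(p) for p in((103,92),(94,283),(251,291),(266,96))],.012)[:,:2]; print("wide",w.round(3).tolist(),w.mean(0))
for a,b in((0,1),(3,2)): e=w[a]-w[b]; print(np.degrees(np.arctan2(e[1],e[0])))
s=cast(S,[sc(p) for p in((303,103),(408,52))],.004)[:,:2]; print("scene near edge",s.round(3).tolist())
E
```

```text
mat [[0.672, 0.4], [0.373, 0.428], [0.356, 0.258], [0.656, 0.233]] [0.51394567 0.32960157]
-4.7137002879688765
-5.230540225224092
wide [[0.666, 0.389], [0.5, 0.385], [0.495, 0.254], [0.664, 0.25]] [0.5809922  0.31978924]
1.279149843459325
-1.2768355599202064
scene near edge [[0.362, 0.258], [0.378, 0.424]]
```

```bash
python3 g.py .4225 .338 .16 85
```

```text
t 27.35 p [ 0.5056 -0.0757  0.1835] w 0.0276 F [-0.  -0.2 -2.8] q6 1.32
d mm [-130. -402.   22.] r [  0.5  -0.2 -91.6]
```

>>> step_arm(targets=[{"dx": -0.012, "dy": -0.04, "dz": 0, "rx": 0, "ry": 0, "rz": -10}, {"dx": -0.025, "dy": -0.082, "dz": 0, "rx": 0, "ry": 0, "rz": -20}, {"dx": -0.038, "dy": -0.124, "dz": 0, "rx": 0, "ry": 0, "rz": -30}, {"dx": -0.051, "dy": -0.166, "dz": 0, "rx": 0, "ry": 0, "rz": -40}, {"dx": -0.064, "dy": -0.21, "dz": 0, "rx": 0, "ry": 0, "rz": -50}])

```text
time: 27.98
position: [0.4647, 0.1414, 0.1815]
tool_rot: [0.928, 0.372, 0.002, 0.003]
ft_force: [0.1, 0.1, -2.4]
grip_width: 0.0272
```

```bash
python3 g.py .4225 .338 .13 85
```

```text
t 27.98 p [0.4647 0.1414 0.1815] w 0.0272 F [ 0.1  0.1 -2.4] q6 0.88
d mm [ 105. -172.   51.] r [  0.4   0.1 -41.3]
```

>>> step_arm(targets=[{"dx": 0.025, "dy": -0.043, "dz": 0, "rx": 0, "ry": 0, "rz": -10}, {"dx": 0.051, "dy": -0.086, "dz": 0, "rx": 0, "ry": 0, "rz": -20}, {"dx": 0.078, "dy": -0.129, "dz": 0.01, "rx": 0.2, "ry": 0, "rz": -30}, {"dx": 0.105, "dy": -0.172, "dz": 0.03, "rx": 0.4, "ry": 0, "rz": -41.3}, {"dx": 0.105, "dy": -0.172, "dz": 0.051, "rx": 0.4, "ry": 0, "rz": -41.3}])

```text
time: 28.6
position: [0.4204, 0.3411, 0.1282]
tool_rot: [0.735, 0.678, -0.001, -0.001]
ft_force: [-0.1, -1.3, -2.5]
grip_width: 0.0277
```

```bash
python3 g.py .4225 .338 .0388 85;python3 - <<'E'
from h import *
s=viewer.camera("scene"); crop(s,"s11.png",240,100,480,260,3.2)
E
```

```text
t 28.6 p [0.4204 0.3411 0.1282] w 0.0277 F [-0.1 -1.3 -2.5] q6 0.55
d mm [-3.  2. 89.] r [-0.1 -0.   0.4]
```

View pics/s11.png

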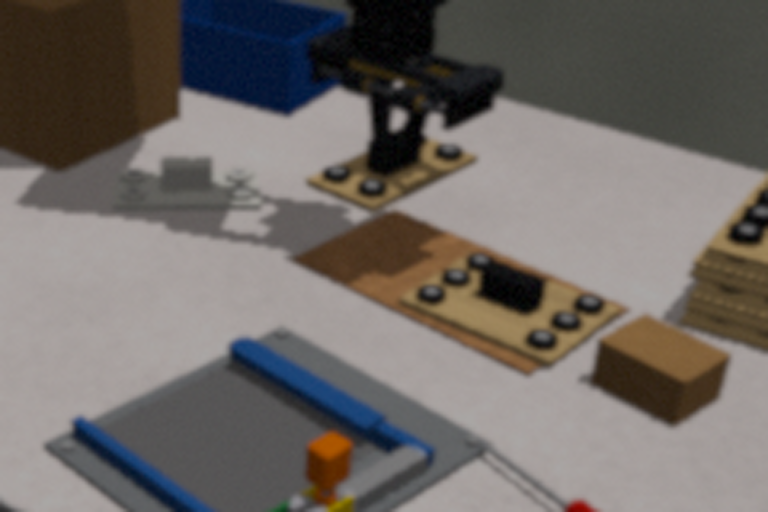

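The narrow board at (395,175) is above the free half of the mat, oriented across it. I lower it.

>>> step_arm(targets=[{"dx": -0.003, "dy": 0.002, "dz": 0.04, "rx": 0, "ry": 0, "rz": 0.4}, {"dx": -0.003, "dy": 0.002, "dz": 0.07, "rx": 0, "ry": 0, "rz": 0.4}, {"dx": -0.003, "dy": 0.002, "dz": 0.082, "rx": 0, "ry": 0, "rz": 0.4}, {"dx": -0.003, "dy": 0.002, "dz": 0.087, "rx": 0, "ry": 0, "rz": 0.4}, {"dx": -0.003, "dy": 0.002, "dz": 0.089, "rx": 0, "ry": 0, "rz": 0.4}])

```text
time: 29.28
position: [0.4187, 0.3342, 0.0387]
tool_rot: [0.738, 0.675, -0.005, -0.001]
ft_force: [-7.0, -5.9, 22.3]
grip_width: 0.0279
```

>>> step_arm(targets=[{"dx": 0, "dy": 0, "dz": 0, "rx": 0, "ry": 0, "rz": 0}, {"dx": 0, "dy": 0, "dz": 0, "rx": 0, "ry": 0, "rz": 0}, {"dx": 0, "dy": 0, "dz": 0, "rx": 0, "ry": 0, "rz": 0}, {"dx": 0, "dy": 0, "dz": -0.05, "rx": 0, "ry": 0, "rz": 0}, {"dx": 0, "dy": 0, "dz": -0.1, "rx": 0, "ry": 0, "rz": 0}], gripper=0.5)

```text
time: 29.9
position: [0.4194, 0.3345, 0.139]
tool_rot: [0.738, 0.675, -0.006, -0.002]
ft_force: [0.1, 0.6, 0.5]
grip_width: 0.0435
```

```bash
python3 g.py .581 .318 .14 177;python3 - <<'E'
from h import *
s=viewer.camera("scene"); crop(s,"s12.png",240,100,480,260,3.2)
c=viewer.camera("top"); crop(c,"t12.png",100,130,310,290,3.8)
np.savez("c4.npz",**{f"t_{k}":c[k] for k in c},**{f"s_{k}":s[k] for k in s})
E
```

```text
t 29.9 p [0.4194 0.3345 0.139 ] w 0.0435 F [0.1 0.6 0.5] q6 0.56
d mm [ -2. 162.  -3.] r [ -0.8  -0.2 -92.1]
```

View pics/s12.png

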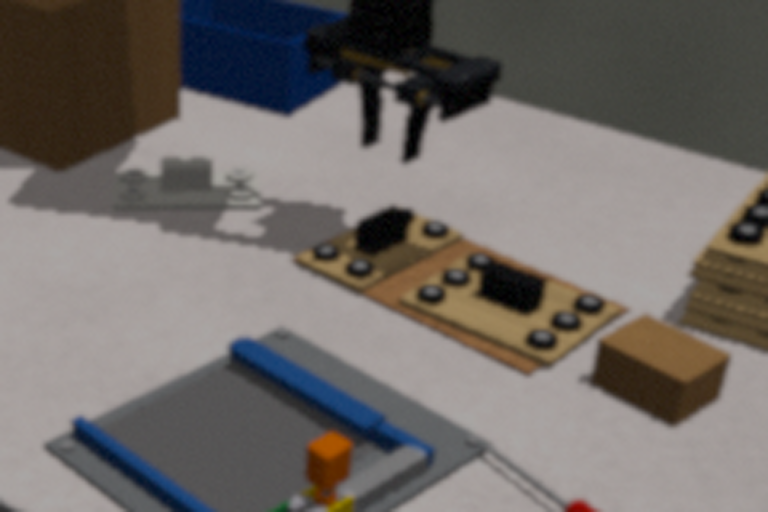

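View pics/t12.png

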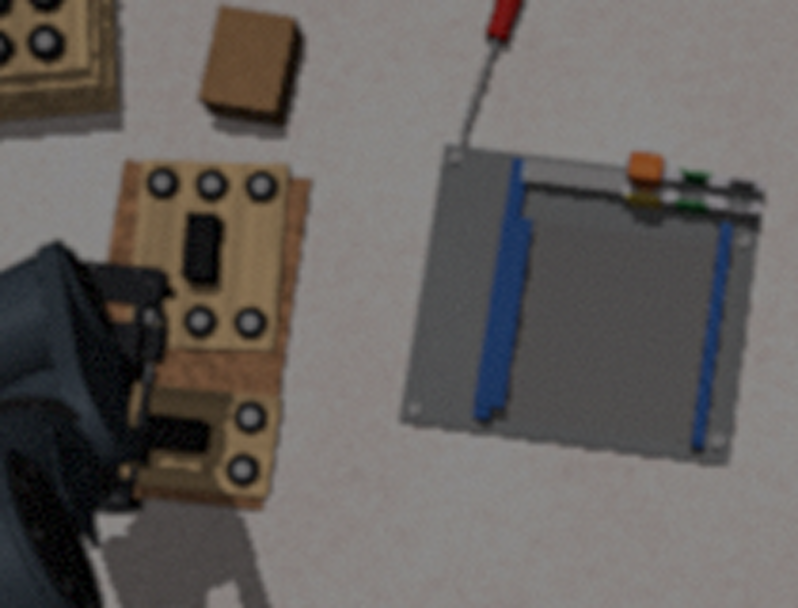

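The narrow board lies on the mat with its block at (383,230) in the scene crop. The top view now shows the whole cradle clear, with the fixed wall at (712,335) and the fence at (503,300). I measure the cradle, using the trayed units as references.

```bash
python3 - <<'E'
from h import *
d=np.load("c4.npz"); T={k[2:]:d[k] for k in d if k[0]=='t'}; S={k[2:]:d[k] for k in d if k[0]=='s'}
def comps(C,lo,hi,box,mn):
    P=cloud(C); m=(P[...,2]>lo)&(P[...,2]<hi)&(P[...,0]>box[0])&(P[...,0]<box[1])&(P[...,1]>box[2])&(P[...,1]<box[3])
    n,l,st,ce=cv2.connectedComponentsWithStats(m.astype(np.uint8))
    for i in range(1,n):
        if st[i,4]>mn:
            r=cv2.minAreaRect(P[l==i][:,:2].astype(np.float32)); print("  ",np.round(r[0],4),np.round(r[1],3),round(r[2],1),st[i,4])
for n,C in(("top",T),("scene",S)):
    print(n,"units ref (.5957,-.317),(.5105,-.3215),(.4253,-.3263)"); comps(C,.036,.052,(.38,.65,-.39,-.26),60)
    print(" wide block"); comps(C,.035,.06,(.5,.66,.25,.4),60)
    print(" cap"); comps(C,.075,.1,(.5,.7,-.2,.1),20)
    print(" narrow blk"); comps(C,.035,.06,(.38,.46,.25,.4),40)
tc=lambda p:np.array(p)/3.8+[100,130]-.37
print("plate",cast(T,[tc((445,146)),tc((402,423)),tc((728,463))],.006)[:,:2].round(4).tolist())
h=cv2.cvtColor(T["img"],cv2.COLOR_BGR2HSV); b=cv2.inRange(h,(105,110,40),(125,255,255))
n,l,st,ce=cv2.connectedComponentsWithStats(b)
for i in range(1,n):
    if st[i,4]>60 and st[i,0]>150:
        ys,xs=np.where(l==i)
        for side in("L","R"):
            R=[];
            for y in range(ys.min()+3,ys.max()-2):
                x=xs[ys==y]; R.append((x.min()-.5 if side=="L" else x.max()+.5,y))
            X=cast(T,R,.026 if st[i,0]>270 else .036)
            f=np.polyfit(X[:,0],X[:,1],1); print(st[i],side,"slope deg",np.degrees(np.arctan(f[0])).round(2),"y at x=.515",np.polyval(f,.515).round(4))
E
```

```text
top units ref (.5957,-.317),(.5105,-.3215),(.4253,-.3263)
   [ 0.597 -0.315] [0.058 0.056] 61.5 225
   [ 0.5112 -0.3204] [0.057 0.059] 6.0 247
   [ 0.4264 -0.325 ] [0.059 0.054] 78.2 245
 wide block
   [0.5807 0.3182] [0.06 0.03] 0.1 167
 cap
   [ 0.6453 -0.0686] [0.029 0.025] 87.8 72
 narrow blk
   [0.4179 0.3281] [0.049 0.029] 85.0 129
scene units ref (.5957,-.317),(.5105,-.3215),(.4253,-.3263)
   [ 0.4278 -0.327 ] [0.058 0.059] 64.9 316
   [ 0.5133 -0.3229] [0.056 0.057] 44.9 358
   [ 0.5995 -0.3182] [0.058 0.057] 32.5 416
 wide block
   [0.5847 0.3158] [0.031 0.06 ] 87.4 134
 cap
   [ 0.6472 -0.0717] [0.03  0.024] 80.3 119
 narrow blk
   [0.4209 0.331 ] [0.063 0.031] 87.5 105
plate [[0.6865, 0.1141], [0.4344, 0.1426], [0.4024, -0.1418]]
[225 172  15  69 456] L slope deg -7.07 y at x=.515 0.0683
[225 172  15  69 456] R slope deg -3.78 y at x=.515 0.0434
[282 188  11  60 187] L slope deg -6.98 y at x=.515 -0.122
[282 188  11  60 187] R slope deg -7.01 y at x=.515 -0.1325
```

```bash
python3 g.py .5805 .317 .13 178.7
```

```text
t 30.0 p [0.4231 0.3366 0.1434] w 0.0437 F [0.6 0.8 0.7] q6 0.56
d mm [ -5. 159.  14.] r [  0.    0.  -93.8]
```

>>> step_arm(targets=[{"dx": 0, "dy": 0.03, "dz": 0, "rx": -0.4, "ry": 0, "rz": -10}, {"dx": 0, "dy": 0.06, "dz": 0, "rx": -0.8, "ry": 0, "rz": -20}, {"dx": 0, "dy": 0.09, "dz": 0, "rx": -0.8, "ry": 0, "rz": -30}, {"dx": 0, "dy": 0.12, "dz": 0, "rx": -0.8, "ry": 0, "rz": -40}, {"dx": -0.002, "dy": 0.15, "dz": 0, "rx": -0.8, "ry": 0, "rz": -50}])

```text
time: 30.62
position: [0.5728, 0.321, 0.1424]
tool_rot: [0.381, 0.925, 0.004, 0.005]
ft_force: [-0.3, 0.2, -0.0]
grip_width: 0.0434
```

```bash
python3 g.py .5805 .317 .12 178.7
```

```text
t 30.62 p [0.5728 0.321  0.1424] w 0.0434 F [-0.3  0.2 -0. ] q6 -0.45
d mm [-8.  2. 23.] r [  0.5   0.5 -43.5]
```

>>> step_arm(targets=[{"dx": -0.008, "dy": 0.002, "dz": 0, "rx": 0.5, "ry": 0.5, "rz": -10}, {"dx": -0.008, "dy": 0.002, "dz": 0, "rx": 0.5, "ry": 0.5, "rz": -20}, {"dx": -0.008, "dy": 0.002, "dz": 0.01, "rx": 0.5, "ry": 0.5, "rz": -30}, {"dx": -0.008, "dy": 0.002, "dz": 0.02, "rx": 0.5, "ry": 0.5, "rz": -40}, {"dx": -0.008, "dy": 0.002, "dz": 0.023, "rx": 0.5, "ry": 0.5, "rz": -43.5}])

```text
time: 31.25
position: [0.5793, 0.3165, 0.1176]
tool_rot: [0.01, 1.0, -0.001, -0.001]
ft_force: [-0.5, -0.5, -0.6]
grip_width: 0.0436
```

```bash
python3 g.py .5805 .317 .038 178.7;python3 - <<'E'
from h import *
s=viewer.camera("scene"); crop(s,"s13.png",300,120,480,240,4.4)
E
```

```text
t 31.25 p [0.5793 0.3165 0.1176] w 0.0436 F [-0.5 -0.5 -0.6] q6 -1.22
d mm [-1.  1. 80.] r [-0.1 -0.1  0.2]
```

View pics/s13.png

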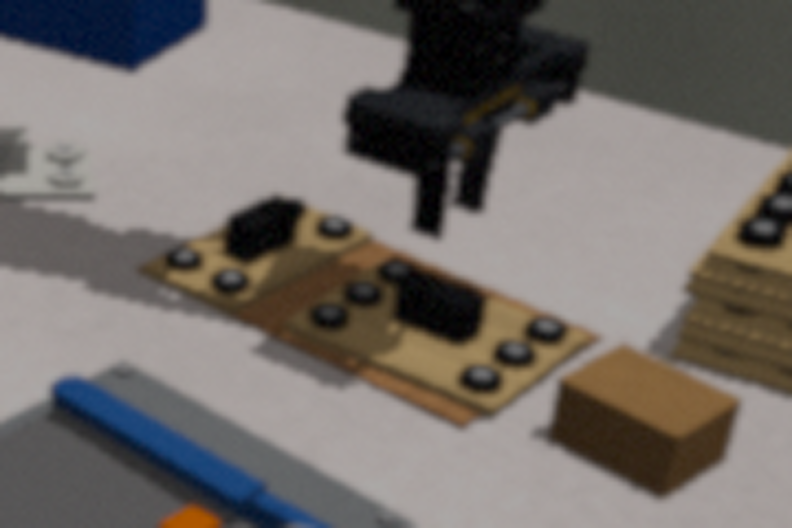

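The gripper hangs above the wide board's block at (440,300). I descend and grip.

>>> step_arm(targets=[{"dx": -0.001, "dy": 0, "dz": 0.04, "rx": 0, "ry": 0, "rz": 0}, {"dx": -0.001, "dy": 0, "dz": 0.065, "rx": 0, "ry": 0, "rz": 0}, {"dx": -0.001, "dy": 0, "dz": 0.076, "rx": 0, "ry": 0, "rz": 0}, {"dx": -0.001, "dy": 0, "dz": 0.08, "rx": 0, "ry": 0, "rz": 0}, {"dx": -0.001, "dy": 0, "dz": 0.08, "rx": 0, "ry": 0, "rz": 0}])

```text
time: 31.92
position: [0.5806, 0.3165, 0.038]
tool_rot: [0.01, 1.0, -0.001, -0.001]
ft_force: [-0.1, -0.6, -0.2]
grip_width: 0.0436
```

>>> step_arm(targets=[{"dx": 0, "dy": 0, "dz": 0, "rx": 0, "ry": 0, "rz": 0}, {"dx": 0, "dy": 0, "dz": 0, "rx": 0, "ry": 0, "rz": 0}, {"dx": 0, "dy": 0, "dz": 0, "rx": 0, "ry": 0, "rz": 0}, {"dx": 0, "dy": 0, "dz": 0, "rx": 0, "ry": 0, "rz": 0}, {"dx": 0, "dy": 0, "dz": 0, "rx": 0, "ry": 0, "rz": 0}], gripper=0.1, force=55)

```text
time: 32.55
position: [0.5812, 0.317, 0.0389]
tool_rot: [0.01, 1.0, 0.0, 0.0]
ft_force: [-0.5, 1.2, 5.7]
grip_width: 0.0276
```

>>> step_arm(targets=[{"dx": 0, "dy": 0, "dz": -0.015, "rx": 0, "ry": 0, "rz": 0}, {"dx": 0, "dy": 0, "dz": -0.04, "rx": 0, "ry": 0, "rz": 0}, {"dx": 0, "dy": 0, "dz": -0.08, "rx": 0, "ry": 0, "rz": 0}, {"dx": 0, "dy": 0, "dz": -0.12, "rx": 0, "ry": 0, "rz": 0}, {"dx": 0, "dy": 0, "dz": -0.14, "rx": 0, "ry": 0, "rz": 0}])

```text
time: 33.17
position: [0.5816, 0.317, 0.1815]
tool_rot: [0.01, 1.0, 0.0, 0.002]
ft_force: [0.1, 0.3, -3.1]
grip_width: 0.0279
```

```bash
python3 - <<'E'
from h import *
s=viewer.camera("scene"); crop(s,"s14.png",300,120,480,240,4.4)
E
python3 g.py .5162 -.0539 .17 173.2
```

```text
t 33.23 p [0.5825 0.3174 0.1836] w 0.0278 F [-0.3  0.3 -0.6] q6 -1.22
d mm [  59. -373.   13.] r [0.1 0.3 5.7]
```

View pics/s14.png

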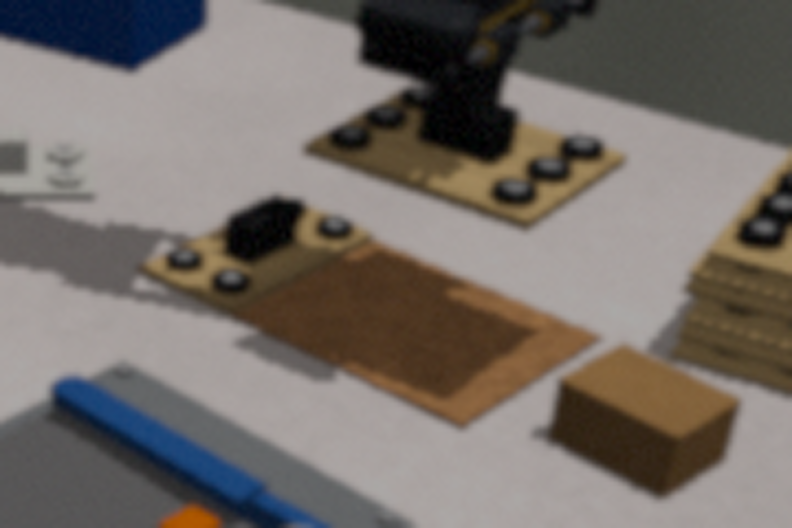

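The wide board is held level at (465,150). I carry it to the cradle.

>>> step_arm(targets=[{"dx": 0.005, "dy": -0.03, "dz": 0, "rx": 0, "ry": 0, "rz": 1}, {"dx": 0.012, "dy": -0.075, "dz": 0, "rx": 0, "ry": 0, "rz": 2}, {"dx": 0.019, "dy": -0.12, "dz": 0, "rx": 0, "ry": 0, "rz": 3}, {"dx": 0.026, "dy": -0.165, "dz": 0, "rx": 0, "ry": 0, "rz": 4}, {"dx": 0.033, "dy": -0.21, "dz": 0, "rx": 0, "ry": 0, "rz": 5}])

```text
time: 33.85
position: [0.5442, 0.1065, 0.1824]
tool_rot: [0.053, 0.999, 0.001, 0.002]
ft_force: [1.2, -0.4, -3.2]
grip_width: 0.0278
```

```bash
python3 g.py .5162 -.0539 .17 173.2
```

```text
t 33.85 p [0.5442 0.1065 0.1824] w 0.0278 F [ 1.2 -0.4 -3.2] q6 -1.47
d mm [  11. -162.   12.] r [0.1 0.2 0.7]
```

>>> step_arm(targets=[{"dx": 0.003, "dy": -0.045, "dz": 0, "rx": 0, "ry": 0, "rz": 0.7}, {"dx": 0.006, "dy": -0.09, "dz": 0, "rx": 0, "ry": 0, "rz": 0.7}, {"dx": 0.009, "dy": -0.13, "dz": 0, "rx": 0, "ry": 0, "rz": 0.7}, {"dx": 0.011, "dy": -0.155, "dz": 0, "rx": 0, "ry": 0, "rz": 0.7}, {"dx": 0.011, "dy": -0.162, "dz": 0, "rx": 0, "ry": 0, "rz": 0.7}])

```text
time: 34.48
position: [0.5151, -0.0547, 0.1816]
tool_rot: [0.061, 0.998, 0.001, 0.001]
ft_force: [0.1, 0.3, -3.2]
grip_width: 0.0273
```

```bash
python3 g.py .5162 -.0539 .09 173.2
```

```text
t 34.48 p [ 0.5151 -0.0547  0.1816] w 0.0273 F [ 0.1  0.3 -3.2] q6 -1.77
d mm [-1.  1. 92.] r [ 0.1  0.1 -0.1]
```

>>> step_arm(targets=[{"dx": -0.001, "dy": 0.001, "dz": 0.03, "rx": 0, "ry": 0, "rz": 0}, {"dx": -0.001, "dy": 0.001, "dz": 0.06, "rx": 0, "ry": 0, "rz": 0}, {"dx": -0.001, "dy": 0.001, "dz": 0.09, "rx": 0, "ry": 0, "rz": 0}, {"dx": -0.001, "dy": 0.001, "dz": 0.105, "rx": 0, "ry": 0, "rz": 0}, {"dx": -0.001, "dy": 0.001, "dz": 0.105, "rx": 0, "ry": 0, "rz": 0}])

```text
time: 35.1
position: [0.5159, -0.0529, 0.0757]
tool_rot: [0.06, 0.998, 0.001, -0.0]
ft_force: [0.9, -0.1, -3.1]
grip_width: 0.0273
```

```bash
python3 g.py .5162 -.0539 .041 173.2;python3 - <<'E'
from h import *
s=viewer.camera("scene"); crop(s,"s15.png",220,170,400,300,4.4)
E
```

```text
t 35.1 p [ 0.5159 -0.0529  0.0757] w 0.0273 F [ 0.9 -0.1 -3.1] q6 -1.77
d mm [-0. -1. 35.] r [ 0.1 -0.  -0.1]
```

View pics/s15.png

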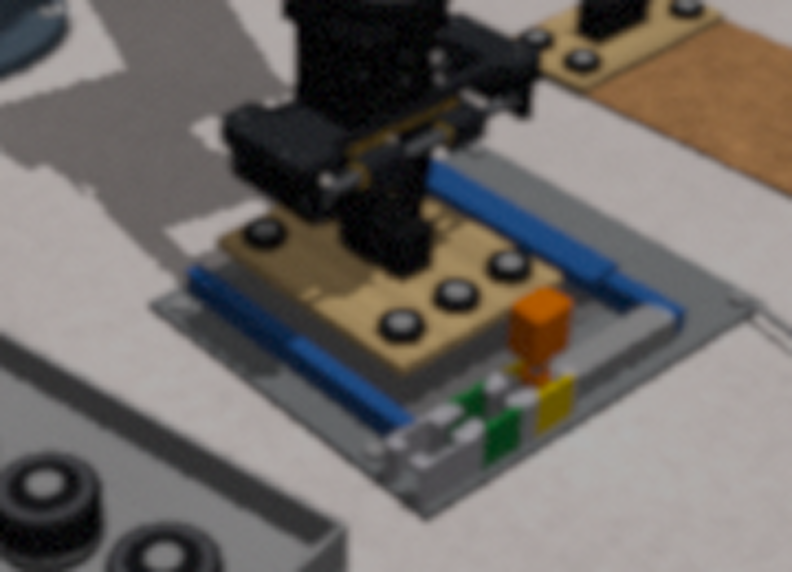

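The board hangs about 35 mm above its place, parallel to the wall (its edge from (220,240) to (405,370)). I lower it.

>>> step_arm(targets=[{"dx": 0, "dy": 0, "dz": 0.015, "rx": 0, "ry": 0, "rz": 0}, {"dx": 0, "dy": 0, "dz": 0.025, "rx": 0, "ry": 0, "rz": 0}, {"dx": 0, "dy": 0, "dz": 0.03, "rx": 0, "ry": 0, "rz": 0}, {"dx": 0, "dy": 0, "dz": 0.032, "rx": 0, "ry": 0, "rz": 0}, {"dx": 0, "dy": 0, "dz": 0.033, "rx": 0, "ry": 0, "rz": 0}])

```text
time: 35.78
position: [0.5168, -0.0533, 0.0436]
tool_rot: [0.06, 0.998, 0.001, 0.001]
ft_force: [0.6, -0.6, -3.4]
grip_width: 0.0274
```

```bash
python3 g.py .5162 -.0539 .041 173.2;python3 - <<'E'
from h import *
s=viewer.camera("scene"); crop(s,"s16.png",220,170,400,300,4.4)
E
```

```text
t 35.77 p [ 0.5168 -0.0533  0.0436] w 0.0274 F [ 0.6 -0.6 -3.4] q6 -1.77
d mm [ 1. -1.  3.] r [ 0.1  0.1 -0.1]
```

View pics/s16.png

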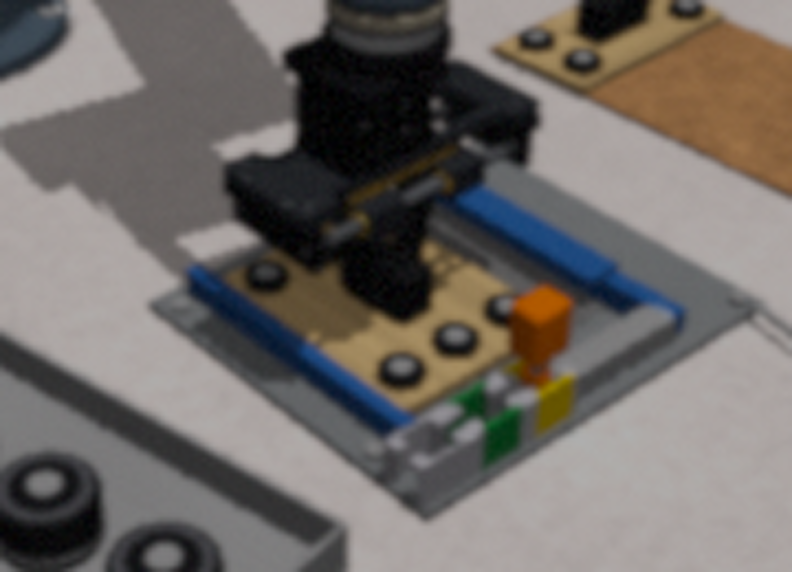

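The board is between wall and fence, about 3 mm up. I finish lowering.

>>> step_arm(targets=[{"dx": 0.0, "dy": 0, "dz": 0.001, "rx": 0, "ry": 0, "rz": 0}, {"dx": 0.0, "dy": 0, "dz": 0.002, "rx": 0, "ry": 0, "rz": 0}, {"dx": 0, "dy": 0, "dz": 0.0025, "rx": 0, "ry": 0, "rz": 0}, {"dx": 0, "dy": 0, "dz": 0.003, "rx": 0, "ry": 0, "rz": 0}, {"dx": 0, "dy": 0, "dz": 0.003, "rx": 0, "ry": 0, "rz": 0}])

```text
time: 36.45
position: [0.5169, -0.0532, 0.0409]
tool_rot: [0.06, 0.998, 0.001, 0.001]
ft_force: [-0.8, 0.3, 0.1]
grip_width: 0.0273
```

Force z went from -3.4 to 0.1, so the board rests on the bed. I release and rise.

>>> step_arm(targets=[{"dx": 0, "dy": 0, "dz": 0, "rx": 0, "ry": 0, "rz": 0}, {"dx": 0, "dy": 0, "dz": 0, "rx": 0, "ry": 0, "rz": 0}, {"dx": 0, "dy": 0, "dz": 0, "rx": 0, "ry": 0, "rz": 0}, {"dx": 0, "dy": 0, "dz": -0.05, "rx": 0, "ry": 0, "rz": 0}, {"dx": 0, "dy": 0, "dz": -0.11, "rx": 0, "ry": 0, "rz": 0}], gripper=0.5)

```text
time: 37.08
position: [0.5157, -0.0532, 0.1507]
tool_rot: [0.06, 0.998, 0.001, -0.001]
ft_force: [1.6, -1.4, -0.3]
grip_width: 0.0433
```

```bash
cat > wb.py <<'E'
from h import *
import sys
s=viewer.camera("scene"); crop(s,sys.argv[1],220,170,400,300,4.4)
P=cloud(s)
for nm,lo,hi,box in(("block",.04,.056,(.44,.6,-.12,.02)),("board",.009,.02,(.4,.62,-.14,.03)),("cap",.055,.1,(.55,.7,-.2,.05)),("lip",.03,.044,(.42,.61,-.02,.1))):
    m=(P[...,2]>lo)&(P[...,2]<hi)&(P[...,0]>box[0])&(P[...,0]<box[1])&(P[...,1]>box[2])&(P[...,1]<box[3])
    n,l,st,ce=cv2.connectedComponentsWithStats(m.astype(np.uint8)); i=1+st[1:,4].argmax()
    Q=P[l==i]; r=cv2.minAreaRect(Q[:,:2].astype(np.float32)); c=np.array(r[0])-[.0032,-.0015]
    th=np.radians(-6.8);d=c-[.516,-.0554]; loc=[d[0]*np.cos(th)+d[1]*np.sin(th),-d[0]*np.sin(th)+d[1]*np.cos(th)]
    print(nm,c.round(4),np.round(r[1],3),round(r[2],1),"loc",np.round(loc,4),"z",np.percentile(Q[:,2],[10,90]).round(3))
E
python3 wb.py s17.png; python3 g.py .6448 -.0693 .15 83.2
```

```text
block [ 0.5169 -0.0534] [0.03  0.061] 79.3 loc [0.0006 0.0021] z [0.043 0.048]
board [ 0.5174 -0.0504] [0.129 0.173] 81.8 loc [0.0008 0.0051] z [0.012 0.016]
cap [ 0.6439 -0.0698] [0.032 0.024] 85.5 loc [0.1287 0.0008] z [0.06  0.087]
lip [0.525  0.0537] [0.028 0.164] 82.7 loc [-0.004   0.1094] z [0.03  0.032]
t 37.12 p [ 0.5202 -0.0543  0.1586] w 0.0436 F [ 0.9 -0.4  3.9] q6 -1.77
d mm [-125.    0.   10.] r [ 0.6  0.6 89.9]
```

View pics/s17.png

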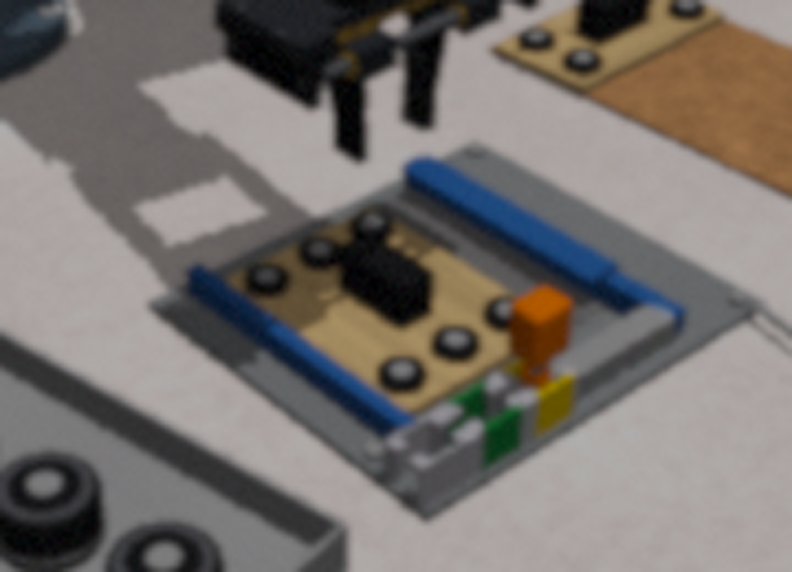

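The wide board lies flat in the cradle, block at (385,285), offset about 1 mm in x and 2 mm in y. Back to the button.

>>> step_arm(targets=[{"dx": -0.025, "dy": 0, "dz": 0, "rx": 0, "ry": 0, "rz": 10}, {"dx": -0.05, "dy": 0, "dz": 0, "rx": 0, "ry": 0, "rz": 20}, {"dx": -0.075, "dy": 0, "dz": 0, "rx": 0, "ry": 0, "rz": 30}, {"dx": -0.1, "dy": 0, "dz": 0, "rx": 0, "ry": 0, "rz": 40}, {"dx": -0.125, "dy": 0, "dz": 0, "rx": 0, "ry": 0, "rz": 50}], gripper=0.6, force=40)

```text
time: 37.75
position: [0.6449, -0.0693, 0.16]
tool_rot: [0.479, 0.878, 0.002, 0.006]
ft_force: [0.6, 0.4, 0.1]
grip_width: 0.0524
```

```bash
python3 g.py .6448 -.0693 .12 83.2
```

```text
t 37.75 p [ 0.6449 -0.0693  0.16  ] w 0.0524 F [0.6 0.4 0.1] q6 -0.85
d mm [ 0. -0. 40.] r [ 0.7  0.3 39.6]
```

>>> step_arm(targets=[{"dx": 0, "dy": 0, "dz": 0, "rx": 0.7, "ry": 0.3, "rz": 10}, {"dx": 0, "dy": 0, "dz": 0.01, "rx": 0.7, "ry": 0.3, "rz": 20}, {"dx": 0, "dy": 0, "dz": 0.02, "rx": 0.7, "ry": 0.3, "rz": 30}, {"dx": 0, "dy": 0, "dz": 0.03, "rx": 0.7, "ry": 0.3, "rz": 39.6}, {"dx": 0, "dy": 0, "dz": 0.04, "rx": 0.7, "ry": 0.3, "rz": 39.6}])

```text
time: 38.38
position: [0.6452, -0.0694, 0.1192]
tool_rot: [0.747, 0.665, 0.0, -0.0]
ft_force: [0.3, -0.7, -0.9]
grip_width: 0.0522
```

```bash
python3 g.py .6448 -.0693 .073 83.2
```

```text
t 38.38 p [ 0.6452 -0.0694  0.1192] w 0.0522 F [ 0.3 -0.7 -0.9] q6 -0.16
d mm [ 0. -0. 46.] r [-0.  -0.   0.1]
```

>>> step_arm(targets=[{"dx": 0, "dy": 0, "dz": 0.02, "rx": 0, "ry": 0, "rz": 0}, {"dx": 0, "dy": 0, "dz": 0.035, "rx": 0, "ry": 0, "rz": 0}, {"dx": 0, "dy": 0, "dz": 0.043, "rx": 0, "ry": 0, "rz": 0}, {"dx": 0, "dy": 0, "dz": 0.046, "rx": 0, "ry": 0, "rz": 0}, {"dx": 0, "dy": 0, "dz": 0.046, "rx": 0, "ry": 0, "rz": 0}])

```text
time: 39.0
position: [0.6454, -0.0694, 0.0734]
tool_rot: [0.747, 0.665, 0.0, 0.0]
ft_force: [-0.3, 0.2, 0.3]
grip_width: 0.0523
```

>>> step_arm(targets=[{"dx": 0, "dy": 0, "dz": 0, "rx": 0, "ry": 0, "rz": 0}, {"dx": 0, "dy": 0, "dz": 0, "rx": 0, "ry": 0, "rz": 0}, {"dx": 0, "dy": 0, "dz": 0, "rx": 0, "ry": 0, "rz": 0}, {"dx": 0, "dy": 0, "dz": 0, "rx": 0, "ry": 0, "rz": 0}, {"dx": 0, "dy": 0, "dz": 0, "rx": 0, "ry": 0, "rz": 0}], gripper=0.1)

```text
time: 39.62
position: [0.6451, -0.0694, 0.0737]
tool_rot: [0.747, 0.665, -0.0, -0.0]
ft_force: [-1.7, 0.2, 2.9]
grip_width: 0.024
```

>>> step_arm(targets=[{"dx": 0, "dy": 0, "dz": 0.004, "rx": 0, "ry": 0, "rz": 0}, {"dx": 0, "dy": 0, "dz": 0.008, "rx": 0, "ry": 0, "rz": 0}, {"dx": 0, "dy": 0, "dz": 0.011, "rx": 0, "ry": 0, "rz": 0}, {"dx": 0, "dy": 0, "dz": 0.0115, "rx": 0, "ry": 0, "rz": 0}, {"dx": 0, "dy": 0, "dz": 0.0115, "rx": 0, "ry": 0, "rz": 0}])

```text
time: 40.25
position: [0.6452, -0.0694, 0.0628]
tool_rot: [0.747, 0.665, -0.0, -0.0]
ft_force: [-4.0, -0.5, 7.7]
grip_width: 0.0236
```

Pressed (10.9 mm, 7.7 N). I slide in 42 mm.

>>> step_arm(targets=[{"dx": -0.008, "dy": 0, "dz": 0.0005, "rx": 0, "ry": 0, "rz": 0}, {"dx": -0.018, "dy": 0, "dz": 0.0005, "rx": 0, "ry": 0, "rz": 0}, {"dx": -0.028, "dy": 0, "dz": 0.0005, "rx": 0, "ry": 0, "rz": 0}, {"dx": -0.036, "dy": 0, "dz": 0.0005, "rx": 0, "ry": 0, "rz": 0}, {"dx": -0.039, "dy": 0, "dz": 0.0005, "rx": 0, "ry": 0, "rz": 0}])

```text
time: 40.88
position: [0.6404, -0.1078, 0.0628]
tool_rot: [0.747, 0.664, 0.0, -0.001]
ft_force: [-2.9, 2.9, 7.3]
grip_width: 0.0239
```

```bash
python3 g.py .6398 -.111 .0625 83.2; python3 wb.py s18.png
```

```text
t 40.88 p [ 0.6404 -0.1078  0.0628] w 0.0239 F [-2.9  2.9  7.3] q6 -0.22
d mm [-3. -0.  0.] r [-0.  -0.1  0.1]
block [ 0.5167 -0.0596] [0.019 0.062] 77.8 loc [ 0.0012 -0.0041] z [0.041 0.048]
board [ 0.5146 -0.0672] [0.094 0.172] 84.3 loc [-0.     -0.0119] z [0.012 0.017]
cap [ 0.6378 -0.1134] [0.056 0.025] 9.7 loc [ 0.1278 -0.0432] z [0.059 0.089]Traceback (most recent call last):
  File "wb.py", line 7, in <module>
    n,l,st,ce=cv2.connectedComponentsWithStats(m.astype(np.uint8)); i=1+st[1:,4].argmax()
                                                                        ~~~~~~~~~~~~~~~^^
ValueError: attempt to get argmax of an empty sequence
```

View pics/s18.png

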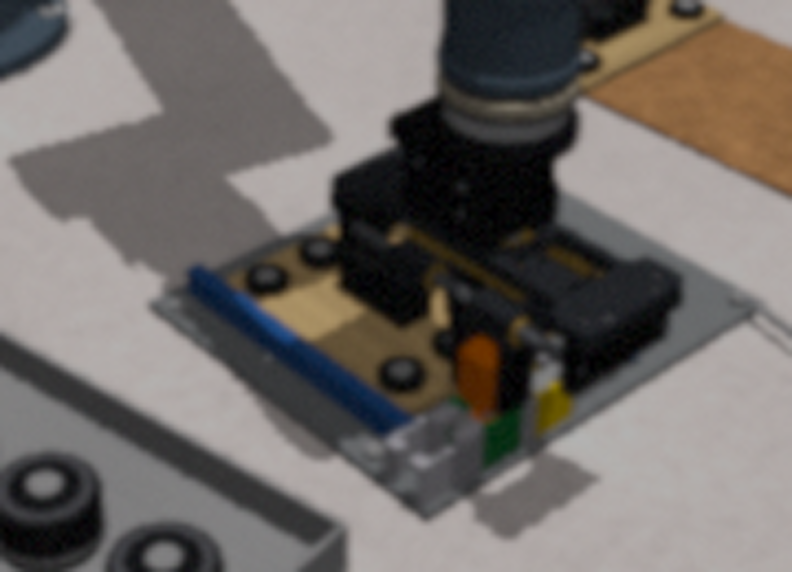

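The cap is just short of the green band, (478,375). Lateral force is low (2.9 N) and 3.2 mm remains.

>>> step_arm(targets=[{"dx": -0.001, "dy": 0, "dz": 0.0003, "rx": 0, "ry": 0, "rz": 0}, {"dx": -0.002, "dy": 0, "dz": 0.0003, "rx": 0, "ry": 0, "rz": 0}, {"dx": -0.003, "dy": 0, "dz": 0.0003, "rx": 0, "ry": 0, "rz": 0}, {"dx": -0.0035, "dy": 0, "dz": 0.0003, "rx": 0, "ry": 0, "rz": 0}, {"dx": -0.0035, "dy": 0, "dz": 0.0003, "rx": 0, "ry": 0, "rz": 0}])

```text
time: 41.55
position: [0.64, -0.1104, 0.063]
tool_rot: [0.748, 0.664, 0.001, -0.001]
ft_force: [-2.3, 3.4, 7.2]
grip_width: 0.0238
```

```bash
python3 g.py .6398 -.111 .0625 83.2
```

```text
t 41.55 p [ 0.64   -0.1104  0.063 ] w 0.0238 F [-2.3  3.4  7.2] q6 -0.23
d mm [-1. -0.  1.] r [-0.  -0.2  0. ]
```

>>> step_arm(targets=[{"dx": -0.0007, "dy": 0, "dz": 0, "rx": 0, "ry": 0, "rz": 0}, {"dx": -0.0007, "dy": 0, "dz": 0, "rx": 0, "ry": 0, "rz": 0}, {"dx": -0.0007, "dy": 0, "dz": -0.003, "rx": 0, "ry": 0, "rz": 0}, {"dx": -0.0007, "dy": 0, "dz": -0.007, "rx": 0, "ry": 0, "rz": 0}, {"dx": -0.0007, "dy": 0, "dz": -0.0105, "rx": 0, "ry": 0, "rz": 0}])

```text
time: 42.18
position: [0.64, -0.1104, 0.0736]
tool_rot: [0.748, 0.664, 0.001, -0.001]
ft_force: [-0.6, 3.0, 2.8]
grip_width: 0.0234
```

```bash
python3 g.py .6398 -.111 .0737 83.2
```

```text
t 42.17 p [ 0.64   -0.1104  0.0736] w 0.0234 F [-0.6  3.   2.8] q6 -0.23
d mm [-1. -0. -0.] r [-0.  -0.2  0. ]
```

The cap is back at its popped-up height (0.0736, as before the press). I release and look.

>>> step_arm(targets=[{"dx": 0, "dy": 0, "dz": 0, "rx": 0, "ry": 0, "rz": 0}, {"dx": 0, "dy": 0, "dz": 0, "rx": 0, "ry": 0, "rz": 0}, {"dx": 0, "dy": 0, "dz": 0, "rx": 0, "ry": 0, "rz": 0}, {"dx": 0, "dy": 0, "dz": -0.05, "rx": 0, "ry": 0, "rz": 0}, {"dx": 0, "dy": 0, "dz": -0.11, "rx": 0, "ry": 0, "rz": 0}], gripper=0.6)

```text
time: 42.8
position: [0.639, -0.1108, 0.1828]
tool_rot: [0.748, 0.664, 0.0, -0.003]
ft_force: [1.2, 0.3, 0.0]
grip_width: 0.0517
```

>>> step_arm(targets=[{"dx": 0.05, "dy": 0, "dz": -0.03, "rx": 0, "ry": 0, "rz": 0}, {"dx": 0.1, "dy": 0, "dz": -0.06, "rx": 0, "ry": 0, "rz": 0}, {"dx": 0.16, "dy": 0, "dz": -0.08, "rx": 0, "ry": 0, "rz": 0}, {"dx": 0.22, "dy": 0, "dz": -0.08, "rx": 0, "ry": 0, "rz": 0}, {"dx": 0.28, "dy": 0, "dz": -0.08, "rx": 0, "ry": 0, "rz": 0}])

```text
time: 43.42
position: [0.6728, 0.1684, 0.2645]
tool_rot: [0.748, 0.664, 0.001, -0.003]
ft_force: [0.3, -0.4, -1.0]
grip_width: 0.0523
```

```bash
python3 wb.py s19.png; python3 - <<'E'
from h import *
c=viewer.camera("top"); crop(c,"t19.png",200,140,330,260,5); cv2.imwrite("pics/tfull.png",c["img"])
s=viewer.camera("scene"); cv2.imwrite("pics/sfull.png",s["img"])
P=cloud(c); m=(P[...,2]>.07)&(P[...,2]<.1)&(abs(P[...,0]-.64)<.05)&(abs(P[...,1]+.11)<.05); print("cap top cam z",np.median(P[m][:,2]),(P[m].min(0)+P[m].max(0))/2)
E
```

```text
block [ 0.5184 -0.0536] [0.031 0.061] 80.3 loc [0.0022 0.0021] z [0.042 0.049]
board [ 0.5174 -0.0487] [0.13  0.173] 82.7 loc [0.0006 0.0069] z [0.012 0.016]
cap [ 0.6389 -0.1105] [0.032 0.025] 83.1 loc [ 0.1285 -0.0401] z [0.06  0.087]
lip [0.5229 0.0129] [0.029 0.17 ] 82.3 loc [-0.0012  0.0686] z [0.03  0.032]
cap top cam z 0.08811245167041579 [ 0.63804398 -0.11037791  0.08405736]
```

View pics/s19.png

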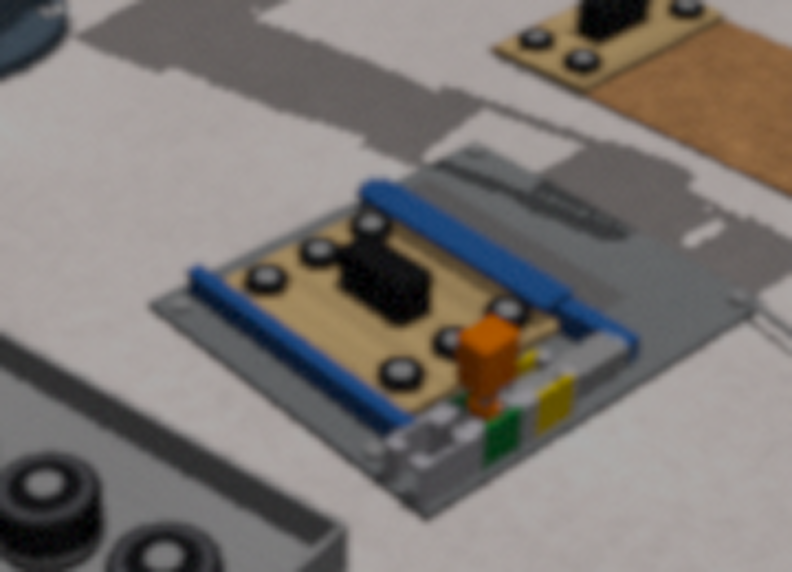

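View pics/t19.png

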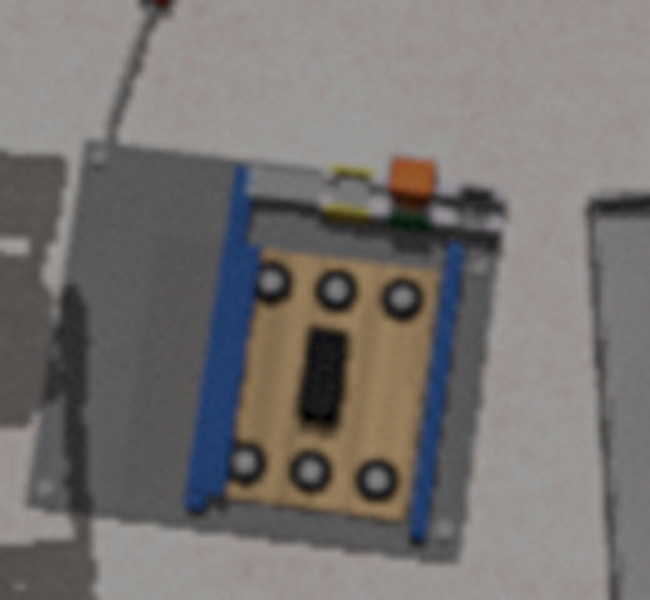

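View pics/sfull.png

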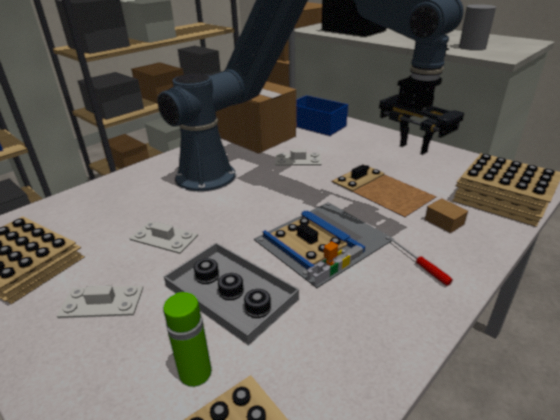

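In the top crop, the fence lip (240,350) overlaps the wide board's edge, the board lies between wall and fence, and the cap sits up over the green band at (412,182). In the full scene view the three units are in the tray, the narrow board is on the mat at (362,178), and the flask, screwdriver and carton are where they were. I hand in.

```bash
python3 -c "
from rig import robot; print(robot.hand_in())"
```

```text
the job is handed in; nothing more can be done
None
```

I finished the changeover and handed it in at about 43 s of robot time; the system reports no verdict.

I did the steps in the order asked:
- **Units:** all three speaker units found in the cradle went into the tray.
- **Fence out:** it went to the yellow hole and the button popped up there.
- **Boards:** the narrow board went onto the mat, and the wide board was laid in the cradle.
- **Fence in:** it went back to the green hole and the button popped up there.

Last checks:
- **Button and fence:** the cap's top measured 88 mm above the bench, which is its popped-up height. It had moved about 41.5 mm in from the yellow hole, against 42 mm nominal, which is within the 2 mm play.
- **Wide board:** its block sat about 2 mm from the centre of its place along x and about 2 mm along y. The board lies flat with the fence's lip over its edge. The cameras disagree by a few millimetres: the scene camera's reading of the board itself put it about 7 mm off in y, which I judged unreliable because the lip hides part of that edge.
- **Bystanders:** by eye in the last pictures, the flask, screwdriver and carton stand where they were; I did not measure them again.

Two things were less than clean. The narrow board met the mat with about 22 N and shifted a few millimetres. As a result it lies across the mat with roughly 6 mm over one long side; at 170 mm it is exactly as long as the mat is wide. I left it there rather than disturb it after the last step.

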